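# Set the nozzle arm of a bottle-filling stand with a setting rod

### The arm

A 6-joint arm with a two-finger parallel gripper is mounted at the origin on the work surface. World frame = base frame: x ahead of the robot, y to its left, z up, the work surface at z = 0. Lengths are in m, angles in rad, forces in N, time in s.
With the tool pointing down it reaches from about 0.375 to 0.9 m from the base axis. Payload 3.1 kg.
Tool frame: the origin (TCP) lies midway between the tips of the shut fingers; the grasp point (between the pads) lies 19 mm behind it (grip_depth is the distance from the TCP to the grasp point, in m); y points along the fingers, z is the direction in which the jaws open and shut, and the axes are right-handed (so a half turn about y gives the same grasp; the last joint's range is limited). The gripper opens to 85 mm and grips with 20 to 120 N. Pads are 22 mm wide; open, the fingers measure 114 mm over their backs; the gripper's body (76 mm by 85 mm) begins 54 mm behind the grasp point. The pads swing forward as they close: fully open they stand 13 mm farther back than shut.
Start: joints at [0.975, 0.527, 1.433, -0, 1.181, -0.178], TCP at [0.254, 0.571, 0.231] pointing down, gripper open.
Joint ranges: [-3.08, 3.08], [-0.75, 2.2], [0.22, 2.44], [-1.43, 4.57], [0, 2.65], [-2.85, 2.85]. Speed limits (rad/s): [2.79, 2.79, 3.14, 3.14, 3.14, 3.14].

### API

Orientations are given as a unit quaternion [x, y, z, w].
In Python, from station import sense, snapshot, camera_model, sign_off, grip_depth gives the robot as it stands.
- The arm moves only by the tool play_rows, never from a script. Its argument "deltas" is a list of rows, each a list of 6 numbers: the shift along the tool's x, y, z in m, then the turn, a rotation vector about the tool's x, y, z in rad. A call has 1 to 12 rows; each row is the pose to reach, as a shift and turn from the pose commanded when the call began, along the tool's axes at that moment; what a row does not reach only later rows make up. A row lasts 1/10 s, in which the tool goes at most 50 mm and 8.59 degrees, less where a joint would pass 70% of its speed; a pose out of reach is approached as far as the arm can. A call with a gripper value outside its range is refused whole. "gripper" is the finger opening in m, from 0 to 0.0854, set as the call begins (left out, the last holds). The fingers move at their own pace and stop on an object; "force" is the grip in N (left out, the last holds). Time passes only in rows, so rows that repeat a pose let the fingers close. It gives the time, the measured TCP pose, the force and the opening at its end, in the units of the state.
- sense(): the state, without advancing time (a new reading comes with each control period).
- snapshot(name): name is "scene" or "top" or "wrist"; returns the picture (400x640x3 uint8, red, green, blue); there is no depth.
- camera_model(name): a dict with "fx", "fy", "cx", "cy" (pixels), "camera_from_world" (4x4, takes a point from world to camera coordinates). Camera axes: x right, y up, looking along -z (the intrinsics and any distortion apply to the point x, -y, -z); pixel columns grow to the right and rows downward; lengths in m; the calibration is good to about 2 mm. The wrist camera is an equidistant fisheye: a pixel r from the principal point sees the ray r / f radians off the axis. A picture is of the moment at which its call begins: read the wrist's pose just before it. camera_model takes no time and is no camera call; for the wrist camera it gives the pose at the moment of the call.
- sign_off(): hands the job in, once; it reports no verdict.
The state is a dict: "t": time; "q": joint angles; "qd": joint speeds; "tau": joint torques, N m; "tcp_pos": TCP position; "tool_rot": TCP orientation; "force": force on the tool from outside, world axes, zero at the start; "ft_torque": the same for the moment, N m; "finger_gap": opening from 0.0 (shut) to 1.0 (fully open).
Only numpy, scipy, OpenCV 4.12 (cv2) and the standard library are available. Lean on these libraries where they do the work, as an engineer would, in place of code of your own. Each camera call takes 0.05 s, during which the arm holds its last target.

### The job

Line up the loose nozzle arm of the bottle-filling stand: first turn the carousel until its brass bushing clicks in under the arm, then take the setting rod with the orange grip out of its block and pass it down from above through the bushing in the arm and on through the brass bushing in the carousel. Finish while still holding the rod there, upright through both bushings and clear of the base plate, with its black ring level with the top of the arm's bushing, so that a colleague can tighten the arm. Leave the other rods, the bottles and the glassware as they stand.

Things in the scene. Friction and masses are not known exactly. Their poses are not given: they have to be found in the camera images.
- filler: Bottle-filling stand: steel base plate 375 x 270 x 12 mm fixed to the bench. Origin on the bench under the carousel's vertical axis, z up; x points from that axis to the steel column (24 mm across, 187 mm high, 195 mm out), to which the nozzle arm is clamped. The filling station, where both bushings are to line up, is on this x axis, 85 mm from the carousel's axis.
- carousel (a joint): Angle (rad) of the white round plate, 240 mm across, top 50 mm above the bench; five bottle nests and one brass bushing, 85 mm from the axis. Grows anticlockwise from above; 0: brass bushing at the filling station; starts at 0.75 to 1.75. A spring detent every 60 degrees (0, 1.047..) pulls in from 0.07 rad and takes 4 to 6 N at the knob to leave; in between it turns lightly and stays.
- carousel_bushing (a point): Centre of the top rim of the brass bushing in the carousel, 54 mm above the bench. Bore 12 mm, going straight through to 32 mm above the bench; the base plate's top is 12 mm above the bench, 20 mm below the bushing's lower end.
- carousel_knob (a point): Point on the axis of the carousel's upright black knob, 20 mm below its top. The knob is a plain cylinder 20 mm across that stands on the carousel near its rim, 100 mm from the carousel's axis, from 57 to 102 mm above the bench; this point is 82 mm above the bench. It lies 150 degrees anticlockwise of the brass bushing.
- nozzle_arm (a joint): Angle (rad) of the nozzle arm about the column, anticlockwise positive, 0 with its bushing over the filling station. Its clamp is slack: it swings within +-0.05 rad (+-5.5 mm at the bushing), takes 0.7 N there to move and stays where left. The bar runs from the column towards the carousel's axis, 129 to 147 mm above the bench, with a black clamp knob beside the column.
- nozzle_bushing (a point): Centre of the top rim of the brass bushing at the free end of the nozzle arm, 155 mm above the bench, 110 mm from the column's axis. Bore 12 mm, going straight down through the arm's round eye (35 mm across) to about 122 mm above the bench. The brass rim on top is 23 mm across and 6 mm high.
- rod_orange: The setting rod to use: round steel rod 190 mm long, 10 mm thick, about 0.12 kg; tapered nose at the lower end (4 mm across at the tip, full thickness 11 mm up), orange grip sleeve 13 mm thick over the top 48 mm. Origin at the centre of the tip, z along the rod towards the grip. Starts upright (leaning up to 1 degree) in a hole of the rod block, tip 5 mm above the bench.
- rod_orange_ring (a point): Middle of the orange rod's black ring (4 mm wide), on the rod's axis, 129 mm from the tip. With the ring level with the top of the arm's bushing the tip is 26 mm above the bench.
- rod_block: Grey block 165 x 52 x 60 mm fixed to the bench, origin under its centre, its length along its x axis. Three upright holes 11 mm wide and 55 mm deep, 55 mm apart along its length, hold the three rods, in any order.
- rod_blue: Another setting rod of the same size with a blue grip sleeve (for other bottles), standing in the block. Leave it.
- rod_green: Another setting rod of the same size with a green grip sleeve, standing in the block. Leave it.
- amber0: Small amber glass bottle with white cap, 36 mm across, 78 mm high, origin under its centre. Leave it.
- amber1: As amber0.
- amber2: As amber0.
- amber3: As amber0.
- beaker: Glass beaker, 70 mm across, 95 mm high, origin under its centre. Leave it.
- cylinder: Glass measuring cylinder, 40 mm across on a six-sided foot 84 mm across, 230 mm high, origin under its centre. Leave it.
Mind the look-alikes: they are no part of the job. Leave any blue or pink look-alike of the amber0 alone.

How it is judged:
By the outcome, as a careful person would: the job done as asked, in the order asked, and still so for the second after the job is handed in, while the arm keeps its last pose, push and grip.
It also fails if it takes over 67 s, if anything falls off the work surface, if the arm or the gripper's body presses on something with over 40 N, if the wrist force passes 120 N, or if a joint passes its speed limit or range.

## Working session

There is one attempt and no reset: what is moved stays moved. The work goes in short steps, Python scripts to look and compute and a tool call to move; the robot and the scene stay as the last step left them, time stands still between calls to the robot, and variables do not carry over. Pictures are saved under pics/ and viewed, and the job is handed in when it is done.

Besides the shell and the picture viewer there is one more tool, called after ">>>" as name([rows], argument=value, ...), one row to a line, values as JSON. play_rows: Moves the arm, as the interface text tells. Its arguments: {"type":"object","properties":{"deltas":{"type":"array"},"gripper":{"type":"number"},"force":{"type":"number"}},"required":["deltas"]}

```bash
mkdir -p pics; ls; python3 - <<'E'
from station import *
import cv2
s=sense(); print(s); print(grip_depth)
for n in ("scene","top","wrist"):
    im=snapshot(n); cv2.imwrite(f"pics/{n}0.png",im[:,:,::-1]); 
    m=camera_model(n); print(n,m)
E
```

```text
pics
{'t': 0.0, 'q': array([ 9.74508917e-01,  5.28469737e-01,  1.43388346e+00, -1.70587883e-05,
        1.18139151e+00, -1.78518485e-01]), 'qd': array([-0.00027495, -0.00069555, -0.00197132, -0.00037458,  0.00110918,
        0.00056204]), 'tau': array([-5.72706467e-04, -4.42350233e+01, -1.78021663e+01, -2.42310425e-04,
        8.48575757e-03, -2.93422119e-06]), 'tcp_pos': array([0.25316241, 0.5706608 , 0.23033741]), 'tool_rot': array([ 0.69244296, -0.14691179,  0.14634723, -0.69102979]), 'force': array([ 0.03604753,  0.78759043, -1.0432347 ]), 'ft_torque': array([ 0.0142439 , -0.01072531, -0.00868002]), 'finger_gap': 1.0026409774662706}
0.0187
scene {'fx': 390.51911808699197, 'fy': 390.51911808699197, 'cx': 313.6607504488159, 'cy': 201.71288059698824, 'camera_from_world': array([[-0.83779632,  0.54558177,  0.02092498,  0.58191599],
       [-0.32181919, -0.52442017,  0.78829937,  0.03080281],
       [ 0.44105524,  0.65370026,  0.61493597, -1.19751127],
       [ 0.        ,  0.        ,  0.        ,  1.        ]])}
top {'fx': 457.75127248004895, 'fy': 457.75127248004895, 'cx': 319.98811624975315, 'cy': 195.02759908057038, 'camera_from_world': array([[-0.01325346, -0.9998131 , -0.01407526, -0.10362316],
       [ 0.99463101, -0.01462699,  0.10244607, -0.63521892],
       [-0.1026328 , -0.01264193,  0.99463897, -1.45596564],
       [ 0.        ,  0.        ,  0.        ,  1.        ]])}
wrist {'fx': 309.70691628693146, 'fy': 309.70691628693146, 'cx': 324.0781449389654, 'cy': 194.15353658826808, 'camera_from_world': array([[ 0.40640796,  0.91369029, -0.00161697, -0.62329099],
       [-0.8717763 ,  0.38723361, -0.30009369,  0.0369173 ],
       [-0.27356655,  0.1233701 ,  0.95390836, -0.3807746 ],
       [ 0.        ,  0.        ,  0.        ,  1.        ]])}
```

View pics/scene0.png

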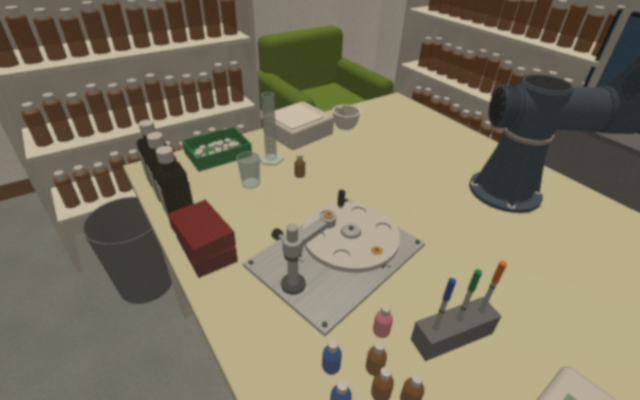

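View pics/top0.png

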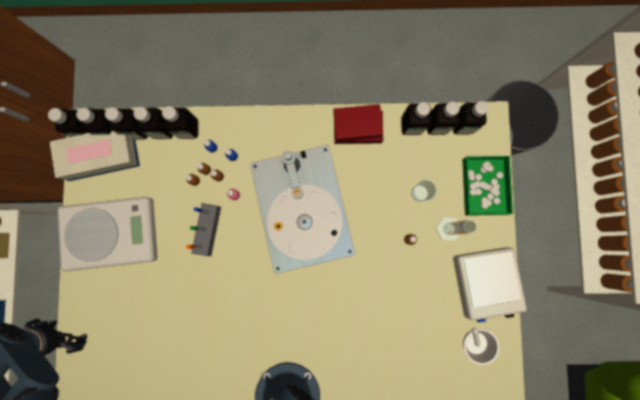

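View pics/wrist0.png

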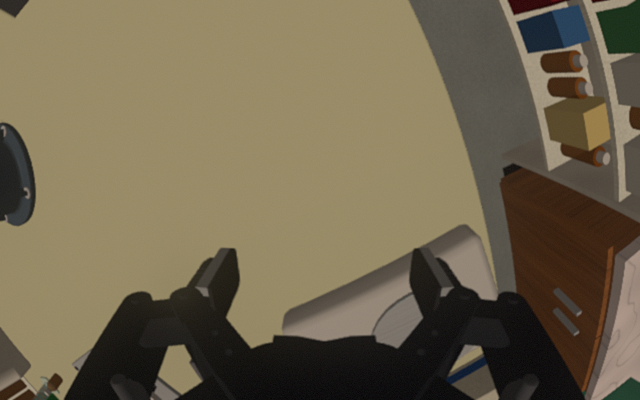

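```bash
python3 - <<'E'
import cv2
im=cv2.imread("pics/top0.png")
cv2.imwrite("pics/t_fill.png",cv2.resize(im[140:280,240:365],None,fx=4.2,fy=4.2,interpolation=cv2.INTER_CUBIC))
cv2.imwrite("pics/t_blk.png",cv2.resize(im[180:270,170:260],None,fx=6,fy=6,interpolation=cv2.INTER_CUBIC))
im=cv2.imread("pics/scene0.png")
cv2.imwrite("pics/s_fill.png",cv2.resize(im[180:335,240:430],None,fx=3.8,fy=3.8,interpolation=cv2.INTER_CUBIC))
cv2.imwrite("pics/s_blk.png",cv2.resize(im[255:360,405:515],None,fx=5,fy=5,interpolation=cv2.INTER_CUBIC))
E
```

```text
(no output)
```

View pics/t_fill.png

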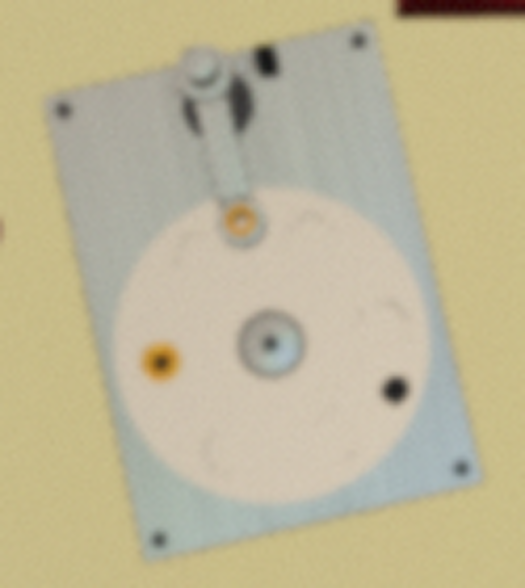

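View pics/t_blk.png

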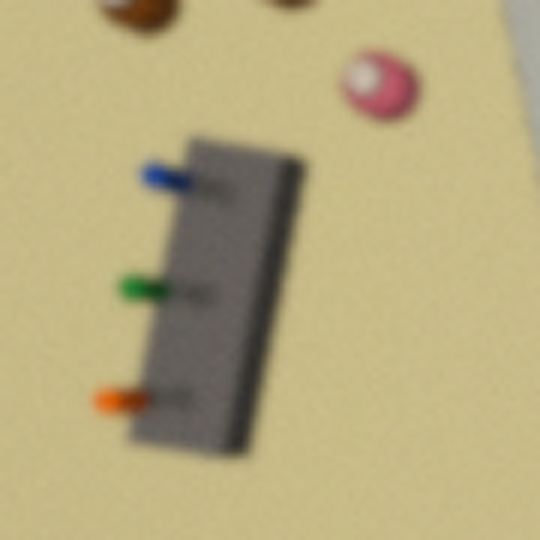

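View pics/s_fill.png

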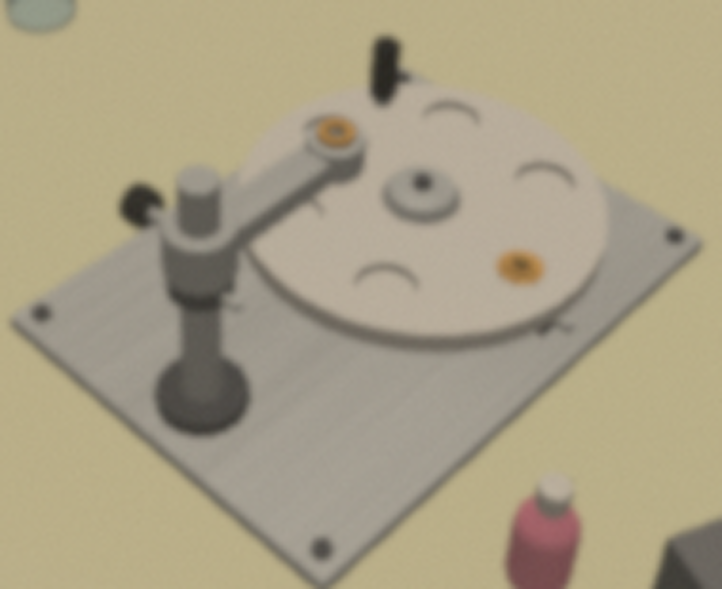

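View pics/s_blk.png

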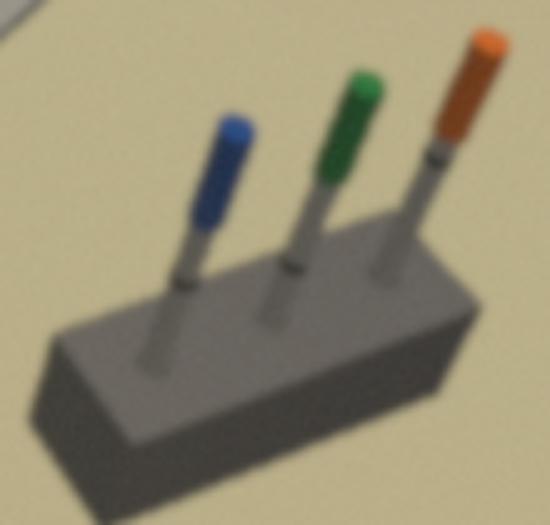

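```bash
cat > h.py <<'E'
import numpy as np, cv2
from station import *
from scipy.optimize import least_squares
from scipy.spatial.transform import Rotation as R
def proj(m,P):
    P=np.atleast_2d(P); c=(m["camera_from_world"]@np.c_[P,np.ones(len(P))].T).T
    x,y,z=c[:,0],-c[:,1],-c[:,2]
    if m.get("fish"):
        r=np.hypot(x,y); th=np.arctan2(r,z); k=th/np.maximum(r,1e-9)
        return np.c_[m["cx"]+m["fx"]*k*x,m["cy"]+m["fy"]*k*y]
    return np.c_[m["cx"]+m["fx"]*x/z,m["cy"]+m["fy"]*y/z]
def ray(m,uv):
    a=(uv[0]-m["cx"])/m["fx"]; b=(uv[1]-m["cy"])/m["fy"]
    if m.get("fish"):
        th=np.hypot(a,b); k=np.sin(th)/max(th,1e-9); d=np.array([a*k,-b*k,-np.cos(th)])
    else: d=np.array([a,-b,-1.])
    T=m["camera_from_world"]; Rm=T[:3,:3]
    return -Rm.T@T[:3,3], Rm.T@d
def at_z(m,uv,z):
    o,d=ray(m,uv); return o+d*(z-o[2])/d[2]
def cam(n):
    m=dict(camera_model(n)); m["fish"]=(n=="wrist"); return m
def uncrop(uv,off,s): return [(uv[0]+.5)/s-.5+off[0],(uv[1]+.5)/s-.5+off[1]]
E
python3 - <<'E'
from h import *
T=cam("top");S=cam("scene")
t=lambda u,v:uncrop((u,v),(240,140),4.2); s=lambda u,v:uncrop((u,v),(240,180),3.8)
tb=lambda u,v:uncrop((u,v),(170,180),6); sb=lambda u,v:uncrop((u,v),(405,255),5)
pts={"noz":(t(240,221),s(336,131),.155),"bush":(t(161,361),s(520,267),.054),"knob":(t(396,389),s(386,44),.102),"col":(t(202,68),s(199,175),.187),
"scrA":(t(64,109),s(322,548),.012),"scrB":(t(358,40),s(41,313),.012),"scrC":(t(461,468),None,.012),"scrD":(t(158,540),s(675,236),.012),
"hub":(t(270,345),s(423,182),.06),
"or":(tb(107,402),sb(490,42),.195),"gr":(tb(133,289),sb(366,85),.195),"bl":(tb(155,177),sb(236,129),.195),
"orh":(tb(180,398),sb(385,283),.06),"grh":(tb(203,293),sb(272,325),.06),"blh":(tb(225,190),sb(154,372),.06)}
for n,(a,b,z) in pts.items():
    print(n,np.round(at_z(T,a,z),4), np.round(at_z(S,b,z),4) if b else "")
def res(p):
    x,y,w,th,ph=p[:5]
    def L(r,a,z,c=(x,y),): return [c[0]+r*np.cos(a),c[1]+r*np.sin(a),z]
    c=L(.195,w,.187); 
    P={"col":c,"bush":L(.085,w+th,.054),"knob":L(.1,w+th+np.radians(150),.102),"noz":L(.11,w+np.pi+ph,.155,c[:2])}
    r=[]
    for n,q in P.items():
        a,b,_=pts[n]; r+=list(proj(T,q)[0]-a); r+=list(proj(S,q)[0]-b)
    return np.array(r)
x0=[.6,-.1,0,1.2,0]
best=min((least_squares(res,[.6,-.1,w,1.2,0]) for w in (-1,0,1,2,3)),key=lambda q:q.cost)
print(best.x, best.cost, np.round(best.fun,1))
E
```

```text
noz [ 0.6304 -0.0449  0.155 ] [ 0.632  -0.0445  0.155 ]
bush [0.5356 0.0224 0.054 ] [0.5371 0.0247 0.054 ]
knob [ 0.511  -0.1546  0.102 ] [ 0.5119 -0.1539  0.102 ]
col [ 0.7349 -0.0212  0.187 ] [ 0.7363 -0.0216  0.187 ]
scrA [0.7373 0.1029 0.012 ] [0.7352 0.1021 0.012 ]
scrB [ 0.789  -0.1305  0.012 ] [ 0.7879 -0.1331  0.012 ]
scrC [ 0.4513 -0.2053  0.012 ] 
scrD [0.3992 0.0296 0.012 ] [0.3973 0.0278 0.012 ]
hub [ 0.5463 -0.0607  0.06  ] [ 0.5447 -0.0641  0.06  ]
or [0.4737 0.268  0.195 ] [0.474  0.2684 0.195 ]
gr [0.5275 0.2563 0.195 ] [0.5285 0.2581 0.195 ]
bl [0.5813 0.2465 0.195 ] [0.5825 0.2476 0.195 ]
orh [0.4746 0.2703 0.06  ] [0.4753 0.271  0.06  ]
grh [0.5297 0.2588 0.06  ] [0.5291 0.2601 0.06  ]
blh [0.5841 0.2478 0.06  ] [0.5839 0.2502 0.06  ]
[ 0.54724404 -0.06143085  0.21139796  1.50482484  0.01415564] 1.4795694373765598 [-0.2 -1.  -0.4  0.6 -0.1  0.2  0.1 -0.9 -0.1  0.2  0.4 -0.3  0.1 -0.1
  0.3 -0.4]
```

```bash
cat >> h.py <<'E'
def tooldown(psi):
    z=np.array([np.cos(psi),np.sin(psi),0]); y=np.array([0,0,-1.]); return np.c_[np.cross(y,z),y,z]
def plan(wps):
    """wps: list of (x,y,z,psi deg). prints deltas from current measured pose"""
    s=sense(); p=s["tcp_pos"]; R0=R.from_quat(s["tool_rot"]).as_matrix()
    for (x,y,z,ps) in wps:
        d=R0.T@(np.array([x,y,z])-p); rv=R.from_matrix(R0.T@tooldown(np.radians(ps))).as_rotvec()
        print("["+",".join(f"{v:.4f}" for v in d)+","+",".join(f"{v:.3f}" for v in rv)+f"],  # {np.linalg.norm(d)*1000:.0f}mm {np.degrees(np.linalg.norm(rv)):.0f}deg")
def st():
    s=sense(); M=R.from_quat(s["tool_rot"]).as_matrix()
    print("t",round(s["t"],2),"p",np.round(s["tcp_pos"],4),"psi",np.round(np.degrees(np.arctan2(M[1,2],M[0,2])),2),"y",np.round(M[:,1],4),"zz",np.round(M[2,2],4),"q",np.round(s["q"],3),"F",np.round(s["force"],1),"gap",round(s["finger_gap"],3))
E
python3 - <<'E'
from h import *
st(); m=cam("wrist"); T=m["camera_from_world"]; c=-T[:3,:3].T@T[:3,3]; s=sense(); M=R.from_quat(s["tool_rot"]).as_matrix()
print("cam in tool",M.T@(c-s["tcp_pos"]), "view dir tool", M.T@(-T[2,:3]))
plan([(.505,-.16,.25,158.4),(.505,-.16,.25,-21.6)])
E
```

```text
t 0.15 p [0.2533 0.5708 0.2306] psi 66.06 y [-0.001  -0.0014 -1.    ] zz -0.0016 q [ 0.974  0.528  1.434  0.     1.181 -0.179] F [-1.1 -0.5  0.1] gap 0.999
cam in tool [-0.07852563 -0.14270463 -0.00074617] view dir tool [ 3.00394632e-01  9.53814986e-01 -1.94402639e-04]
[0.5266,-0.0187,-0.5658,0.001,-1.612,-0.002],  # 773mm 92deg
[0.5266,-0.0187,-0.5658,0.002,1.530,0.001],  # 773mm 88deg
```

```bash
python3 - <<'E'
from h import *
plan([(.511,-.1545,.25,-21.6),(.511,-.1545,.18,-21.6)])
E
```

```text
[0.5298,-0.0187,-0.5584,0.002,1.530,0.001],  # 770mm 88deg
[0.5299,0.0513,-0.5583,0.002,1.530,0.001],  # 771mm 88deg
```

>>> play_rows([
  [0.53,-0.02,-0.558,0.002,1.53,0.001],
  [0.53,-0.02,-0.558,0.002,1.53,0.001],
  [0.53,-0.02,-0.558,0.002,1.53,0.001],
  [0.53,-0.02,-0.558,0.002,1.53,0.001],
  [0.53,-0.02,-0.558,0.002,1.53,0.001],
  [0.53,-0.02,-0.558,0.002,1.53,0.001],
  [0.53,-0.02,-0.558,0.002,1.53,0.001],
  [0.53,-0.02,-0.558,0.002,1.53,0.001],
  [0.53,-0.02,-0.558,0.002,1.53,0.001],
  [0.53,-0.02,-0.558,0.002,1.53,0.001],
  [0.53,-0.02,-0.558,0.002,1.53,0.001],
  [0.53,-0.02,-0.558,0.002,1.53,0.001],
], gripper=0.05)

```text
t: 1.35
tcp_pos: [0.4548, 0.0041, 0.247]
tool_rot: [-0.396, 0.585, -0.585, 0.398]
force: [0.2, -0.1, -0.4]
finger_gap: 0.585
```

```bash
python3 - <<'E'
from h import *
st()
plan([(.511,-.1545,.18,-21.6)])
E
```

```text
t 1.35 p [0.4548 0.0041 0.247 ] psi -21.66 y [ 0.0015  0.0017 -1.    ] zz 0.0007 q [-0.239  0.276  1.824  0.002  1.04   0.138] F [ 0.2 -0.1 -0.4] gap 0.585
[0.1268,0.0668,0.1107,-0.001,-0.001,-0.002],  # 181mm 0deg
```

>>> play_rows([
  [0.127,0.067,0.111,0,0,0],
  [0.127,0.067,0.111,0,0,0],
  [0.127,0.067,0.111,0,0,0],
  [0.127,0.067,0.111,0,0,0],
  [0.127,0.067,0.111,0,0,0],
], gripper=0.045)

```text
t: 1.85
tcp_pos: [0.5121, -0.1566, 0.1779]
tool_rot: [-0.396, 0.586, -0.586, 0.397]
force: [0.4, 0.8, -1.6]
finger_gap: 0.525
```

```bash
python3 - <<'E'
from h import *
st(); m=cam("wrist"); im=snapshot("wrist"); cv2.imwrite("pics/w1.png",im[:,:,::-1])
st(); import pickle; pickle.dump(m,open("w1.pkl","wb"))
for n,p in dict(knob=(.5107,-.1543,.102),bush=(.536,.0235,.054),noz=(.631,-.0447,.155),hub=(.547,-.0614,.054)).items(): print(n,proj(m,p))
E
```

```text
t 1.85 p [ 0.5121 -0.1566  0.1779] psi -21.86 y [ 8.e-04  1.e-03 -1.e+00] zz 0.0003 q [-0.506  0.481  1.712  0.002  0.949 -0.126] F [ 0.4  0.8 -1.6] gap 0.525
t 1.9 p [ 0.5111 -0.1543  0.1785] psi -21.79 y [-4.0e-04  2.6e-03 -1.0e+00] zz -0.0013 q [-0.504  0.478  1.715  0.003  0.95  -0.125] F [-0.3  1.   0.4] gap 0.523
knob [[323.4812149  201.51995864]]
bush [[273.78553011  -9.47061407]]
noz [[448.92988275 -16.24949479]]
hub [[322.3899361   70.64470636]]
```

View pics/w1.png

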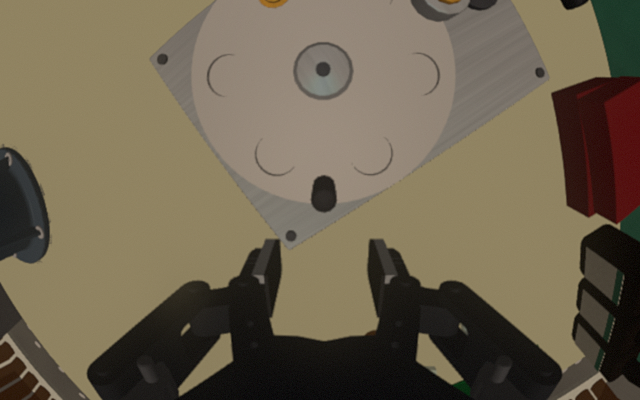

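```bash
python3 - <<'E'
from h import *
plan([(.5105,-.1543,.068,-21.6)])
E
```

```text
[0.0005,0.1105,-0.0004,0.001,-0.003,-0.002],  # 111mm 0deg
```

>>> play_rows([
  [0,0.03,0,0,0,0],
  [0,0.06,0,0,0,0],
  [0,0.09,0,0,0,0],
  [0,0.11,0,0,0,0],
  [0,0.11,0,0,0,0],
])

```text
t: 2.4
tcp_pos: [0.5091, -0.1501, 0.0679]
tool_rot: [-0.398, 0.587, -0.582, 0.398]
force: [-0.5, -0.1, -0.8]
finger_gap: 0.528
```

>>> play_rows([
  [0,0,0,0,0,0],
  [0,0,0,0,0,0],
  [0,0,0,0,0,0],
], gripper=0.027, force=20)

```text
t: 2.7
tcp_pos: [0.5122, -0.1526, 0.0712]
tool_rot: [0.396, -0.584, 0.585, -0.399]
force: [0.5, -0.6, 0.1]
finger_gap: 0.314
```

```bash
python3 - <<'E'
from h import *
st(); C=np.array([.547,-.0614])
im=snapshot("wrist"); cv2.imwrite("pics/w2.png",im[:,:,::-1])
def arc(a0,a1,n):
    return [(C[0]+.1*np.cos(np.radians(a)),C[1]+.1*np.sin(np.radians(a)),.068,a-270) for a in np.linspace(a0,a1,n+1)[1:]]
plan(arc(248.4,205,12))
E
```

```text
t 2.7 p [ 0.5122 -0.1526  0.0712] psi -21.58 y [ 3.8e-03  2.0e-04 -1.0e+00] zz 0.0034 q [-0.5    0.653  1.79   0.003  0.695 -0.126] F [ 0.5 -0.6  0.1] gap 0.314
[0.0020,0.0030,-0.0074,-0.003,0.063,-0.002],  # 8mm 4deg
[0.0014,0.0030,-0.0137,-0.003,0.127,-0.002],  # 14mm 7deg
[0.0004,0.0030,-0.0199,-0.003,0.190,-0.002],  # 20mm 11deg
[-0.0009,0.0030,-0.0261,-0.003,0.253,-0.002],  # 26mm 14deg
[-0.0027,0.0030,-0.0322,-0.003,0.316,-0.002],  # 32mm 18deg
[-0.0049,0.0029,-0.0381,-0.003,0.379,-0.002],  # 39mm 22deg
[-0.0074,0.0029,-0.0439,-0.003,0.442,-0.002],  # 45mm 25deg
[-0.0103,0.0029,-0.0495,-0.003,0.505,-0.002],  # 51mm 29deg
[-0.0135,0.0029,-0.0549,-0.003,0.568,-0.002],  # 57mm 33deg
[-0.0170,0.0029,-0.0601,-0.003,0.631,-0.003],  # 63mm 36deg
[-0.0209,0.0029,-0.0651,-0.003,0.695,-0.003],  # 68mm 40deg
[-0.0251,0.0029,-0.0698,-0.002,0.758,-0.003],  # 74mm 43deg
```

View pics/w2.png

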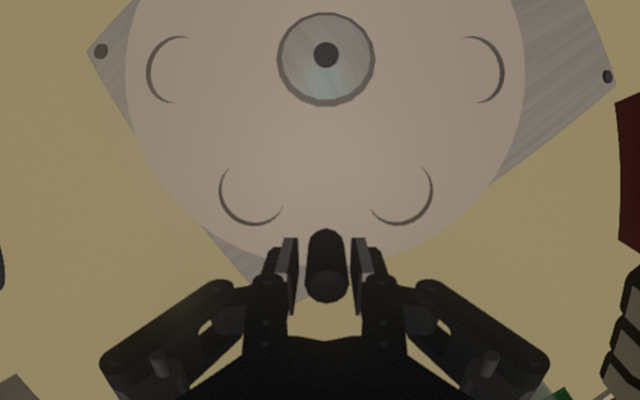

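>>> play_rows([
  [0.001,0.001,-0.0065,0,0.063,0],
  [0.001,0.001,-0.013,0,0.127,0],
  [0,0.001,-0.0195,0,0.19,0],
  [-0.001,0.001,-0.026,0,0.253,0],
  [-0.003,0.001,-0.032,0,0.316,0],
  [-0.005,0.001,-0.038,0,0.379,0],
  [-0.0075,0.001,-0.044,0,0.442,0],
  [-0.0105,0.001,-0.0495,0,0.505,0],
  [-0.0135,0.001,-0.055,0,0.568,0],
  [-0.017,0.001,-0.06,0,0.631,0],
  [-0.021,0.001,-0.065,0,0.695,0],
  [-0.025,0.001,-0.07,0,0.758,0],
])

```text
t: 3.95
tcp_pos: [0.4562, -0.1039, 0.0696]
tool_rot: [0.151, -0.69, 0.691, -0.153]
force: [0.2, -0.1, 0.3]
finger_gap: 0.315
```

```bash
python3 - <<'E'
from h import *
st(); C=np.array([.547,-.0614])
im=snapshot("wrist"); cv2.imwrite("pics/w3.png",im[:,:,::-1]); st()
def arc(a0,a1,n):
    return [(C[0]+.1*np.cos(np.radians(a)),C[1]+.1*np.sin(np.radians(a)),.068,a-270) for a in np.linspace(a0,a1,n+1)[1:]]
plan(arc(205,160,12))
E
```

```text
t 3.95 p [ 0.4562 -0.1039  0.0696] psi -65.2 y [ 3.7e-03  3.0e-04 -1.0e+00] zz 0.0013 q [-0.465  0.608  1.958  0.004  0.573  0.67 ] F [ 0.2 -0.1  0.3] gap 0.315
t 4.0 p [ 0.455  -0.1027  0.0695] psi -65.26 y [ 0.0016  0.0016 -1.    ] zz -0.0007 q [-0.464  0.607  1.96   0.004  0.574  0.672] F [-0.1 -0.6  0. ] gap 0.315
[-0.0011,0.0015,-0.0051,0.001,0.061,-0.002],  # 5mm 3deg
[-0.0017,0.0015,-0.0116,0.001,0.126,-0.002],  # 12mm 7deg
[-0.0027,0.0015,-0.0181,0.001,0.192,-0.002],  # 18mm 11deg
[-0.0042,0.0015,-0.0245,0.001,0.257,-0.002],  # 25mm 15deg
[-0.0060,0.0015,-0.0308,0.001,0.323,-0.002],  # 31mm 18deg
[-0.0083,0.0015,-0.0369,0.001,0.388,-0.002],  # 38mm 22deg
[-0.0110,0.0015,-0.0429,0.001,0.454,-0.002],  # 44mm 26deg
[-0.0140,0.0015,-0.0486,0.001,0.519,-0.002],  # 51mm 30deg
[-0.0175,0.0016,-0.0542,0.001,0.584,-0.002],  # 57mm 33deg
[-0.0213,0.0016,-0.0596,0.001,0.650,-0.002],  # 63mm 37deg
[-0.0254,0.0016,-0.0646,0.001,0.715,-0.002],  # 69mm 41deg
[-0.0298,0.0016,-0.0694,0.002,0.781,-0.002],  # 76mm 45deg
```

View pics/w3.png

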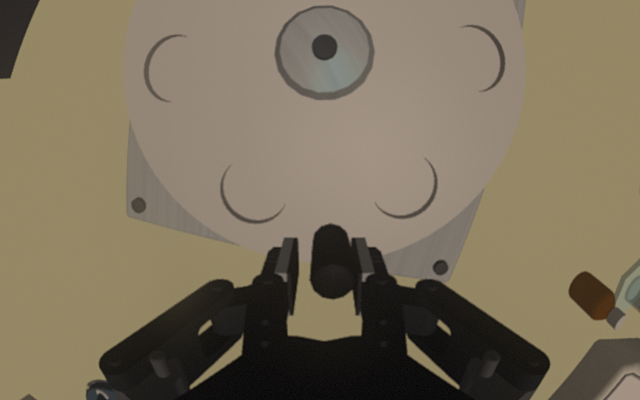

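>>> play_rows([
  [0,0,-0.005,0,0.061,0],
  [-0.001,0,-0.0115,0,0.126,0],
  [-0.002,0,-0.018,0,0.192,0],
  [-0.0035,0,-0.0245,0,0.257,0],
  [-0.0055,0,-0.031,0,0.323,0],
  [-0.008,0,-0.037,0,0.388,0],
  [-0.0105,0,-0.043,0,0.454,0],
  [-0.0135,0,-0.0485,0,0.519,0],
  [-0.017,0,-0.054,0,0.584,0],
  [-0.021,0,-0.0595,0,0.65,0],
  [-0.025,0,-0.0645,0,0.715,0],
  [-0.0295,0,-0.0695,0,0.781,0],
])

```text
t: 5.2
tcp_pos: [0.453, -0.0284, 0.0694]
tool_rot: [0.123, 0.697, -0.696, -0.121]
force: [-0.7, -0.8, 0.1]
finger_gap: 0.319
```

>>> play_rows([
  [0,0,0,0,0,0],
  [0,0,0,0,0,0],
  [0,0,0,0,0,0],
], gripper=0.05)

```text
t: 5.5
tcp_pos: [0.4531, -0.0283, 0.0691]
tool_rot: [0.122, 0.697, -0.696, -0.12]
force: [0.2, 0.3, 0.3]
finger_gap: 0.585
```

```bash
python3 - <<'E'
from h import *
st(); m=cam("wrist")
im=snapshot("wrist"); cv2.imwrite("pics/w4.png",im[:,:,::-1]); st()
w=.213; C=np.array([.547,-.0614])
for th in (-.1,-.05,0,.05,.1):
    a=w+th+np.radians(150); print(th,proj(m,(C[0]+.1*np.cos(a),C[1]+.1*np.sin(a),.102)).round(1),proj(m,(C[0]+.085*np.cos(w+th),C[1]+.085*np.sin(w+th),.054)).round(1))
im=snapshot("top"); cv2.imwrite("pics/t4.png",cv2.resize(im[140:280,240:365,::-1],None,fx=4.2,fy=4.2,interpolation=cv2.INTER_CUBIC))
E
```

```text
t 5.5 p [ 0.4531 -0.0283  0.0691] psi -109.72 y [ 0.0019  0.0013 -1.    ] zz -0.0019 q [-0.311  0.6    1.991  0.003  0.548  1.601] F [0.2 0.3 0.3] gap 0.585
t 5.55 p [ 0.453  -0.0283  0.069 ] psi -109.74 y [ 0.0018  0.0014 -1.    ] zz -0.0019 q [-0.311  0.601  1.991  0.004  0.548  1.602] F [-0.1 -0.   0.6] gap 0.584
-0.1 [[305.7 285.6]] [[252.3 -71.8]]
-0.05 [[317.4 286.1]] [[245.4 -68.2]]
0 [[329.2 286.1]] [[238.6 -64.3]]
0.05 [[341.  285.4]] [[232.1 -60.1]]
0.1 [[352.7 284.2]] [[225.8 -55.5]]
```

View pics/w4.png

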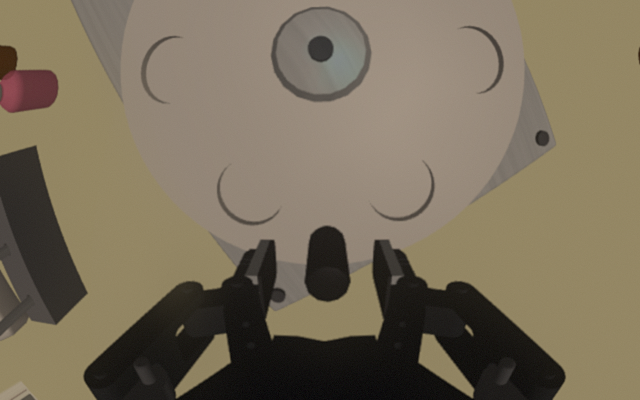

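View pics/t4.png

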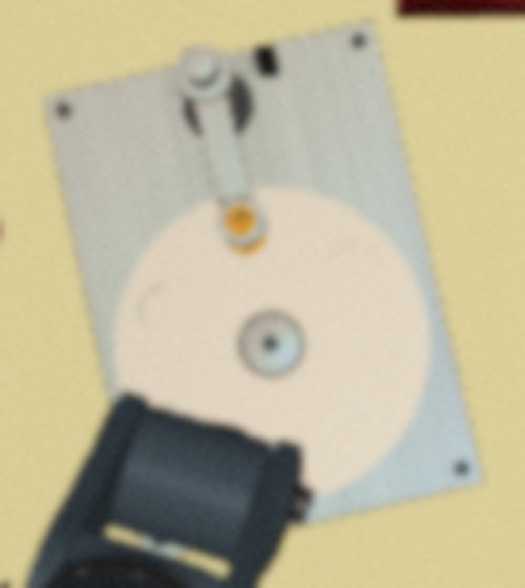

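```bash
python3 - <<'E'
from h import *
plan([(.453,-.028,.17,-109.7),(.45,.15,.29,-20)])
E
```

```text
[-0.0000,-0.1010,-0.0005,0.002,-0.001,-0.001],  # 101mm 0deg
[0.0628,-0.2208,-0.1673,0.001,-1.566,-0.002],  # 284mm 90deg
```

>>> play_rows([
  [0,-0.05,0,0,0,0],
  [0,-0.1,0,0,0,0],
  [0.06,-0.22,-0.167,0,-1.56,0],
  [0.06,-0.22,-0.167,0,-1.56,0],
  [0.06,-0.22,-0.167,0,-1.56,0],
  [0.06,-0.22,-0.167,0,-1.56,0],
  [0.06,-0.22,-0.167,0,-1.56,0],
  [0.06,-0.22,-0.167,0,-1.56,0],
  [0.06,-0.22,-0.167,0,-1.56,0],
  [0.06,-0.22,-0.167,0,-1.56,0],
  [0.06,-0.22,-0.167,0,-1.56,0],
  [0.06,-0.22,-0.167,0,-1.56,0],
], gripper=0.06)

```text
t: 6.8
tcp_pos: [0.4522, 0.1489, 0.2889]
tool_rot: [-0.387, 0.592, -0.591, 0.388]
force: [-0.4, 0.3, 0.7]
finger_gap: 0.7
```

```bash
python3 - <<'E'
from h import *
st()
plan([(.474,.268,.28,79)])
E
```

```text
t 6.8 p [0.4522 0.1489 0.2889] psi -23.46 y [ 6.0e-04  1.5e-03 -1.0e+00] zz 0.0 q [0.082 0.252 1.72  0.002 1.169 0.491] F [-0.4  0.3  0.7] gap 0.7
[-0.1179,0.0091,-0.0274,-0.001,-1.788,-0.001],  # 121mm 102deg
```

>>> play_rows([
  [-0.118,0.009,-0.027,0,-1.788,0],
  [-0.118,0.009,-0.027,0,-1.788,0],
  [-0.118,0.009,-0.027,0,-1.788,0],
  [-0.118,0.009,-0.027,0,-1.788,0],
  [-0.118,0.009,-0.027,0,-1.788,0],
  [-0.118,0.009,-0.027,0,-1.788,0],
  [-0.118,0.009,-0.027,0,-1.788,0],
  [-0.118,0.009,-0.027,0,-1.788,0],
  [-0.118,0.009,-0.027,0,-1.788,0],
  [-0.118,0.009,-0.027,0,-1.788,0],
  [-0.118,0.009,-0.027,0,-1.788,0],
  [-0.118,0.009,-0.027,0,-1.788,0],
])

```text
t: 8.0
tcp_pos: [0.4753, 0.2676, 0.28]
tool_rot: [-0.703, 0.068, -0.068, 0.704]
force: [0.0, 0.5, 0.6]
finger_gap: 0.701
```

>>> play_rows([
  [0,0,0,0,-0.01,0],
  [0,0,0,0,-0.01,0],
])

```text
t: 8.2
tcp_pos: [0.4754, 0.2677, 0.2801]
tool_rot: [-0.703, 0.067, -0.068, 0.704]
force: [0.4, 0.7, -0.3]
finger_gap: 0.704
```

```bash
python3 - <<'E'
from h import *
import pickle
st(); m=cam("wrist"); im=snapshot("wrist"); cv2.imwrite("pics/w5.png",im[:,:,::-1]); pickle.dump(m,open("w5.pkl","wb"))
for n,p in dict(o=(.474,.268,.195),oh=(.475,.2705,.06),g=(.528,.257,.195)).items(): print(n,proj(m,p).round(1))
s=sense(); print("tcp",proj(m,s["tcp_pos"]))
E
```

```text
t 8.2 p [0.4754 0.2677 0.2801] psi 79.04 y [ 8.0e-04  1.3e-03 -1.0e+00] zz 0.0015 q [ 3.070e-01  3.630e-01  1.574e+00  1.000e-03  1.203e+00 -1.072e+00] F [ 0.4  0.7 -0.3] gap 0.704
o [[324.4 200.7]]
oh [[326.3 164.9]]
g [[323.8 262.5]]
tcp [[324.87653719 255.72420796]]
```

View pics/w5.png

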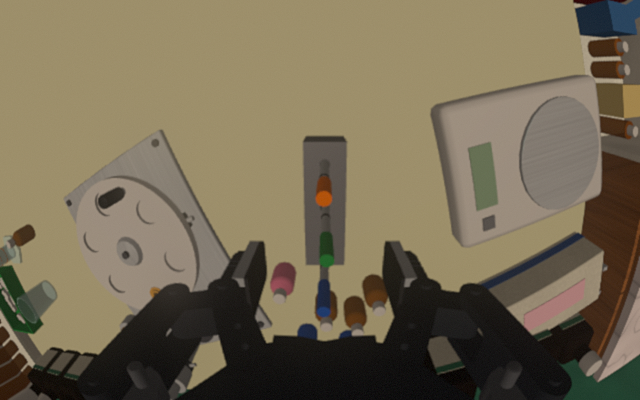

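>>> play_rows([
  [-0.001,0.03,0.0005,0,0,0],
  [-0.001,0.06,0.0005,0,0,0],
  [-0.001,0.09,0.0005,0,0,0],
  [-0.001,0.115,0.0005,0,0,0],
  [-0.001,0.128,0.0005,0,0,0],
  [-0.001,0.128,0.0005,0,0,0],
  [-0.001,0.128,0.0005,0,0,0],
], gripper=0.05)

```text
t: 8.95
tcp_pos: [0.4752, 0.2689, 0.1525]
tool_rot: [-0.703, 0.067, -0.067, 0.705]
force: [0.6, -0.1, -0.2]
finger_gap: 0.585
```

```bash
python3 - <<'E'
from h import *
import pickle
st(); m=cam("wrist"); im=snapshot("wrist"); cv2.imwrite("pics/w6.png",im[:,:,::-1])
for n,p in dict(o=(.474,.268,.195),oh=(.475,.2705,.06),g=(.528,.257,.195)).items(): print(n,proj(m,p).round(1))
E
```

```text
t 8.95 p [0.4752 0.2689 0.1525] psi 79.13 y [ 0.0015  0.0016 -1.    ] zz 0.0018 q [ 3.100e-01  5.300e-01  1.709e+00  1.000e-03  9.000e-01 -1.072e+00] F [ 0.6 -0.1 -0.2] gap 0.585
o [[322.6 303.9]]
oh [[326.3 198.9]]
g [[321.7 385.9]]
```

View pics/w6.png

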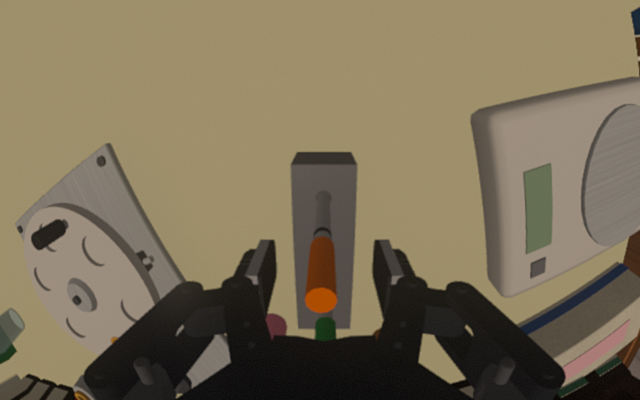

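>>> play_rows([
  [0,0,0,0,0,0],
  [0,0,0,0,0,0],
  [0,0,0,0,0,0],
  [0,0,0,0,0,0],
  [0,0,0,0,0,0],
  [0,0,0,0,0,0],
], gripper=0.005, force=40)

```text
t: 9.6
tcp_pos: [0.4754, 0.2689, 0.153]
tool_rot: [-0.703, 0.066, -0.068, 0.705]
force: [-0.2, 0.3, 5.1]
finger_gap: 0.143
```

```bash
python3 - <<'E'
from h import *
st(); im=snapshot("wrist"); cv2.imwrite("pics/w7.png",im[:,:,::-1])
E
```

```text
t 9.6 p [0.4754 0.2689 0.153 ] psi 79.19 y [ 0.0028  0.0018 -1.    ] zz 0.0023 q [ 3.100e-01  5.290e-01  1.709e+00  1.000e-03  9.000e-01 -1.073e+00] F [-0.2  0.3  5.1] gap 0.143
```

View pics/w7.png

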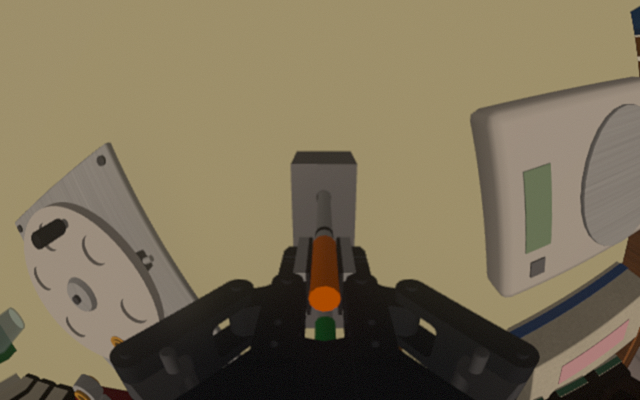

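>>> play_rows([
  [0,-0.02,0,0,0,0],
  [0,-0.05,0,0,0,0],
  [0,-0.09,0,0,0,0],
  [0,-0.13,0,0,0,0],
  [0,-0.165,0,0,0,0],
  [0,-0.185,0,0,0,0],
  [0,-0.19,0,0,0,0],
  [0,-0.19,0,0,0,0],
  [0,-0.19,0,0,0,0],
])

```text
t: 10.55
tcp_pos: [0.4735, 0.2682, 0.3403]
tool_rot: [-0.704, 0.068, -0.066, 0.704]
force: [0.5, -1.2, -2.1]
finger_gap: 0.137
```

```bash
python3 - <<'E'
from h import *
st(); im=snapshot("wrist"); cv2.imwrite("pics/w8.png",im[:,:,::-1])
m=cam("wrist");s=sense();M=R.from_quat(s["tool_rot"]).as_matrix()
# expected: tip 147mm below tcp along tool y; top
for n,d in dict(tip=.147,ring=.147-.129,top=.147-.19,nosetop=.136).items(): print(n,proj(m,s["tcp_pos"]+M[:,1]*d).round(1))
E
```

```text
t 10.55 p [0.4735 0.2682 0.3403] psi 79.18 y [-2.6e-03  3.0e-04 -1.0e+00] zz -0.0002 q [ 3.090e-01  3.050e-01  1.489e+00  1.000e-03  1.350e+00 -1.073e+00] F [ 0.5 -1.2 -2.1] gap 0.137
tip [[324.5 181.8]]
ring [[324.8 240.6]]
top [[325.1 306.5]]
nosetop [[324.5 184.8]]
```

View pics/w8.png

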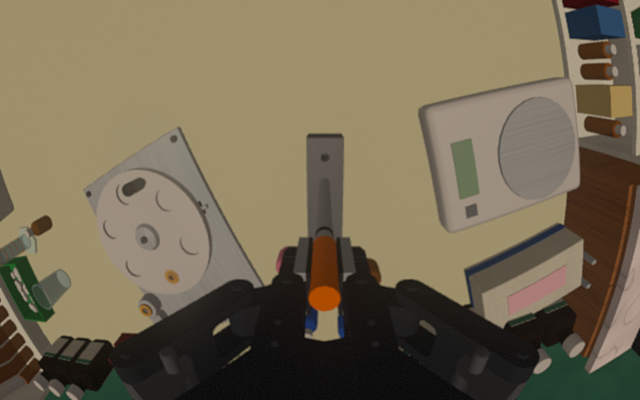

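```bash
python3 - <<'E'
import cv2
im=cv2.imread("pics/w8.png")
cv2.imwrite("pics/w8c.png",cv2.resize(im[165:325,270:380],None,fx=5,fy=5,interpolation=cv2.INTER_CUBIC)[:,:,:])
cv2.imwrite("pics/w8c.png",cv2.resize(im[170:255,280:370],None,fx=7,fy=7,interpolation=cv2.INTER_CUBIC))
E
```

```text
(no output)
```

View pics/w8c.png

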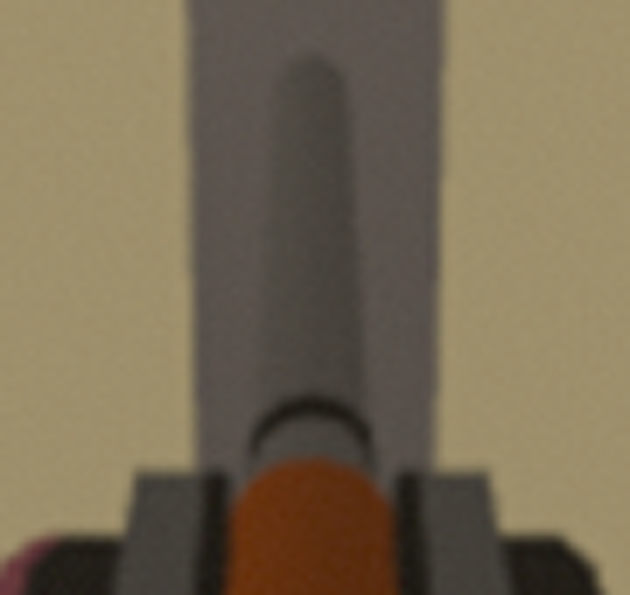

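```bash
python3 - <<'E'
from h import *
im=cv2.imread("pics/w8.png")
cv2.imwrite("pics/w8d.png",cv2.resize(im[225:325,280:370],None,fx=6,fy=6,interpolation=cv2.INTER_CUBIC))
m=cam("wrist");s=sense();M=R.from_quat(s["tool_rot"]).as_matrix(); p=s["tcp_pos"]
def P(a,x=0,z=0): return proj(m,p+M@np.array([x,.147-a,z]))[0].round(1)   # a=dist from tip
for n,q in dict(tip_edge=(0,-.002),ring_lo=(.127,-.005),ring_hi=(.131,-.005),sleeve_lo=(.142,-.0065),top_near=(.19,-.0065),top_far=(.19,.0065)).items(): print(n,P(*q),"dv/dx per mm",(P(q[0],q[1]+.001)-P(*q)).round(2),"dv/da",(P(q[0]+.001,q[1])-P(*q)).round(2))
E
```

```text
tip_edge [324.5 179.8] dv/dx per mm [0. 1.] dv/da [0.  0.2]
ring_lo [324.8 231.3] dv/dx per mm [0.  1.6] dv/da [0.  0.7]
ring_hi [324.8 234.2] dv/dx per mm [0.  1.6] dv/da [0.  0.8]
sleeve_lo [324.8 240.4] dv/dx per mm [0.  1.7] dv/da [0.  0.8]
top_near [325.1 293.6] dv/dx per mm [0.  2.1] dv/da [0.  1.5]
top_far [325.1 318.5] dv/dx per mm [0.  1.8] dv/da [0.  1.6]
```

View pics/w8d.png

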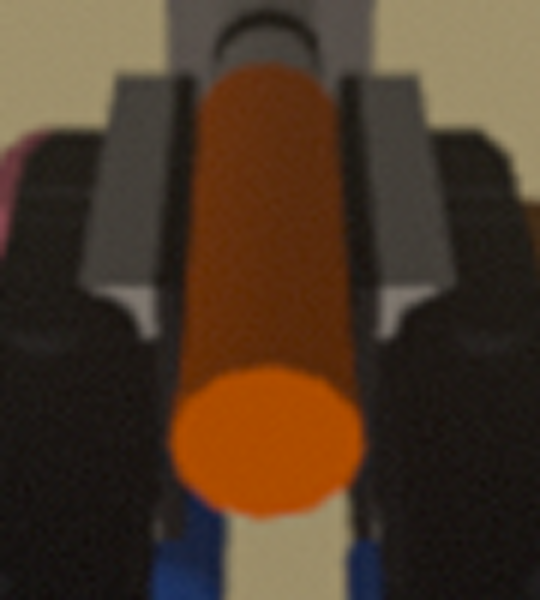

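```bash
python3 - <<'E'
from h import *
st(); plan([(.6315,-.0447,.345,102.2)])
E
```

```text
t 10.6 p [0.4735 0.2682 0.3401] psi 79.18 y [-2.9e-03  2.0e-04 -1.0e+00] zz -0.0003 q [ 3.090e-01  3.050e-01  1.489e+00  1.000e-03  1.350e+00 -1.073e+00] F [-0.  -0.1 -2.1] gap 0.143
[0.2139,-0.0054,-0.2777,-0.000,-0.402,-0.003],  # 351mm 23deg
```

>>> play_rows([
  [0.012,-0.003,-0.016,0,-0.03,0],
  [0.036,-0.006,-0.046,0,-0.08,0],
  [0.06,-0.006,-0.077,0,-0.12,0],
  [0.084,-0.006,-0.108,0,-0.17,0],
  [0.108,-0.006,-0.14,0,-0.22,0],
  [0.132,-0.006,-0.171,0,-0.26,0],
  [0.156,-0.006,-0.202,0,-0.3,0],
  [0.18,-0.006,-0.233,0,-0.34,0],
  [0.2,-0.006,-0.26,0,-0.38,0],
  [0.21,-0.006,-0.273,0,-0.4,0],
  [0.214,-0.006,-0.278,0,-0.402,0],
  [0.214,-0.006,-0.278,0,-0.402,0],
])

```text
t: 11.8
tcp_pos: [0.6323, -0.0452, 0.3462]
tool_rot: [-0.702, -0.074, 0.075, 0.704]
force: [-1.1, -0.1, -1.6]
finger_gap: 0.133
```

>>> play_rows([
  [0,0,0,0,0,0],
  [0,0,0,0,0,0],
  [0,0,0,0,0,0],
])

```text
t: 12.1
tcp_pos: [0.6323, -0.0436, 0.3482]
tool_rot: [-0.703, -0.076, 0.075, 0.704]
force: [0.5, -0.2, -1.9]
finger_gap: 0.137
```

```bash
python3 - <<'E'
from h import *
import pickle
st(); m=cam("wrist"); s=sense(); im=snapshot("wrist"); cv2.imwrite("pics/w9.png",im[:,:,::-1]); pickle.dump((m,s),open("w9.pkl","wb"))
cv2.imwrite("pics/w9c.png",cv2.resize(im[110:250,260:390,::-1],None,fx=5,fy=5,interpolation=cv2.INTER_CUBIC)[:600])
im=snapshot("scene"); cv2.imwrite("pics/s9.png",im[:,:,::-1])
im=snapshot("top"); cv2.imwrite("pics/t9.png",im[:,:,::-1])
for n,p in dict(noz=(.6304,-.0449,.155),st=(.6301,-.0434,.155),bush=(.6301,-.0434,.054)).items(): print(n,proj(m,p).round(1))
E
```

```text
t 12.1 p [ 0.6323 -0.0436  0.3482] psi 102.29 y [ 0.0013  0.0017 -1.    ] zz 0.0014 q [-2.460e-01  4.380e-01  1.258e+00  2.000e-03  1.445e+00 -2.031e+00] F [ 0.5 -0.2 -1.9] gap 0.137
noz [[322.7 168.7]]
st [[324.  168.7]]
bush [[323.9 153. ]]
```

View pics/w9.png

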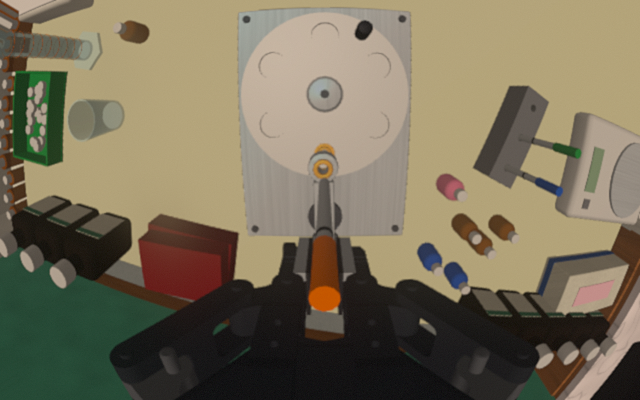

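View pics/w9c.png

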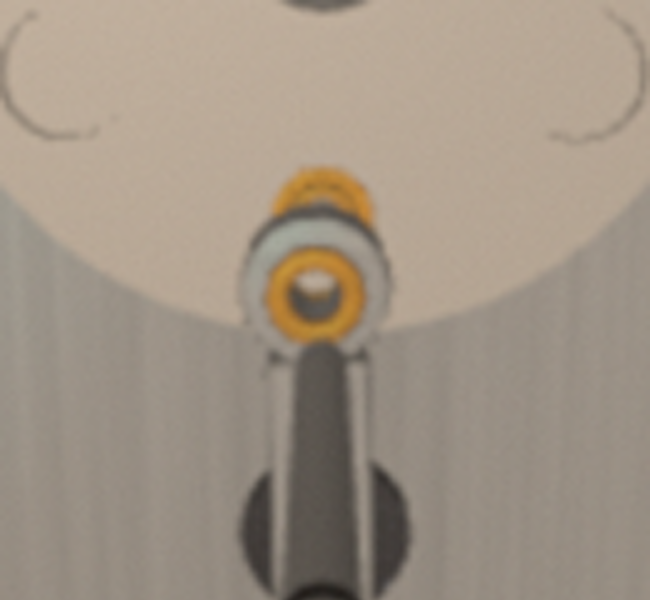

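```bash
python3 - <<'E'
from h import *
import pickle
m,s=pickle.load(open("w9.pkl","rb")); M=R.from_quat(s["tool_rot"]).as_matrix(); p=s["tcp_pos"]
f=np.array([np.cos(.213),np.sin(.213),0]); g=np.array([-f[1],f[0],0]); C=np.array([.547,-.0614,0])
fr=lambda P: np.round([(P-C)@f*1000,(P-C)@g*1000,P[2]*1000],1)
print("pred tip edge",proj(m,p+M@np.array([-.0014-.002,.149,0])).round(1))
U=lambda u,v: uncrop((u,v),(260,110),5)
tip=at_z(m,U(319,343),p[2]-.149); print("tip(edge, add 2mm in x)",fr(tip), U(319,343))
print("noz",fr(at_z(m,U(316,294),.155)),"rim",fr(at_z(m,U(266,294),.155)),fr(at_z(m,U(366,294),.155)),fr(at_z(m,U(316,245),.155)),fr(at_z(m,U(316,344),.155)))
print("bush rim L/R", [fr(at_z(m,U(u,212),.054)) for u in (272,376)], "top", fr(at_z(m,U(324,167),.054)))
print("tcp",fr(p))
E
```

```text
pred tip edge [[323.7 177.8]]
tip(edge, add 2mm in x) [ 84.4  -0.6 199.2] [323.4, 178.2]
noz [ 84.6  -1.3 155. ] rim [ 84.6 -12.5 155. ] [ 84.6   9.8 155. ] [ 73.5  -1.3 155. ] [ 96.1  -1.3 155. ]
bush rim L/R [array([ 83.5, -14.2,  54. ]), array([83.5, 15.5, 54. ])] top [70.5  0.7 54. ]
tcp [ 87.1  -0.6 348.2]
```

View pics/s9.png

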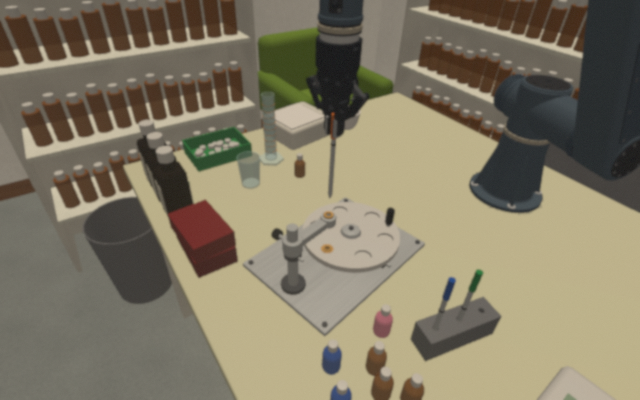

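```bash
python3 - <<'E'
import cv2
im=cv2.imread("pics/s9.png"); cv2.imwrite("pics/s9c.png",cv2.resize(im[140:290,270:390],None,fx=4,fy=4,interpolation=cv2.INTER_CUBIC))
E
```

```text
(no output)
```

View pics/s9c.png

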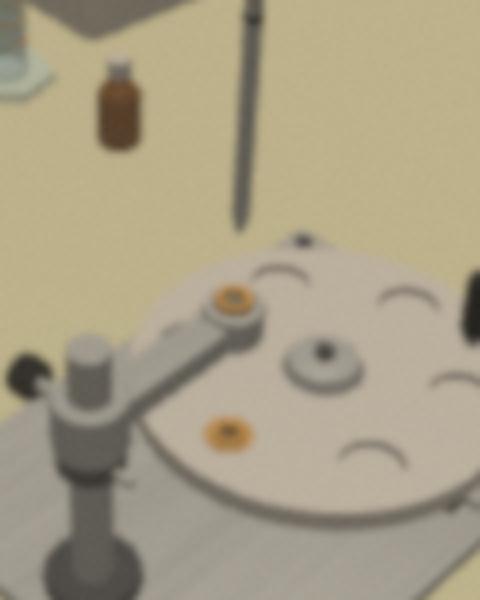

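```bash
python3 - <<'E'
from h import *
f=np.array([np.cos(.213),np.sin(.213),0]); g=np.array([-f[1],f[0],0]); C=np.array([.547,-.0614,0])
fr=lambda P: np.round([(P-C)@f*1000,(P-C)@g*1000,P[2]*1000],1)
S=cam("scene"); U=lambda u,v: uncrop((u,v),(270,140),4)
for z in (.197,.199,.201): print("tip",fr(at_z(S,U(240,232),z)))
print("ring",fr(at_z(S,U(253,18),.199+.129)))
print("noz",fr(at_z(S,U(234,300),.155)),"bush",fr(at_z(S,U(229,434),.054)))
plan([(0,0,0,102.2)][:0]); s=sense(); print(fr(s["tcp_pos"]))
E
```

```text
tip [ 82.4  -3.3 197. ]
tip [ 84.4  -1.6 199. ]
tip [8.64e+01 1.00e-01 2.01e+02]
ring [ 84.3  -1.3 328. ]
noz [ 8.78e+01 -1.00e-01  1.55e+02] bush [87.5  1.7 54. ]
[ 87.2  -1.1 348.3]
```

>>> play_rows([
  [-0.0015,0.01,0.0005,0,0,0],
  [-0.0015,0.025,0.0005,0,0,0],
  [-0.0015,0.034,0.0005,0,0,0],
  [-0.0015,0.034,0.0005,0,0,0],
  [-0.0015,0.034,0.0005,0,0,0],
])

```text
t: 12.75
tcp_pos: [0.6311, -0.0445, 0.3138]
tool_rot: [-0.703, -0.076, 0.075, 0.704]
force: [0.1, -0.3, -1.3]
finger_gap: 0.141
```

```bash
python3 - <<'E'
from h import *
import pickle
st(); m=cam("wrist"); s=sense(); im=snapshot("wrist"); pickle.dump((m,s),open("w10.pkl","wb"))
cv2.imwrite("pics/w10c.png",cv2.resize(im[130:230,270:380,::-1],None,fx=6,fy=6,interpolation=cv2.INTER_CUBIC))
im=snapshot("scene"); cv2.imwrite("pics/s10c.png",cv2.resize(im[160:260,300:380,::-1],None,fx=6,fy=6,interpolation=cv2.INTER_CUBIC))
E
```

```text
t 12.75 p [ 0.6311 -0.0445  0.3138] psi 102.21 y [ 0.001   0.0016 -1.    ] zz 0.0013 q [-2.480e-01  4.610e-01  1.311e+00  2.000e-03  1.369e+00 -2.032e+00] F [ 0.1 -0.3 -1.3] gap 0.141
```

View pics/w10c.png

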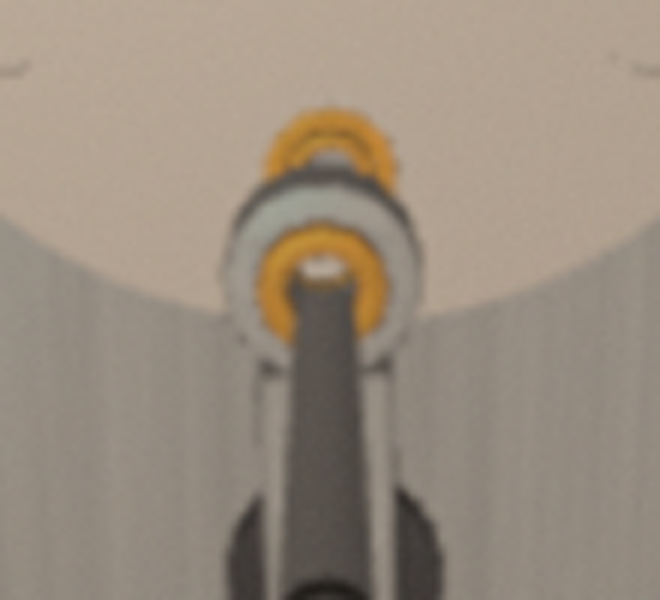

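View pics/s10c.png

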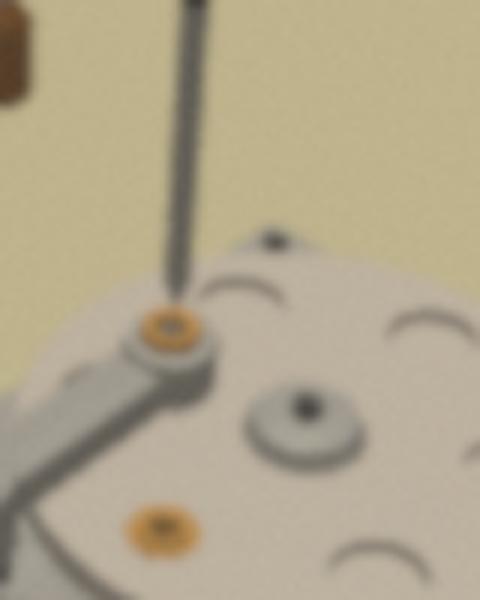

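```bash
python3 - <<'E'
from h import *
import pickle
m,s=pickle.load(open("w10.pkl","rb")); M=R.from_quat(s["tool_rot"]).as_matrix(); p=s["tcp_pos"]
f=np.array([np.cos(.213),np.sin(.213),0]); g=np.array([-f[1],f[0],0]); C=np.array([.547,-.0614,0])
fr=lambda P: np.round([(P-C)@f*1000,(P-C)@g*1000,P[2]*1000],1)
U=lambda u,v: uncrop((u,v),(270,130),6)
print("tip edge",fr(at_z(m,U(322,278),p[2]-.149)))
print("noz L R top",[fr(at_z(m,U(*a),.155)) for a in ((257,285),(388,285),(322,221))])
print("bush L R top",[fr(at_z(m,U(*a),.054)) for a in ((265,170),(398,170),(331,106))])
S=cam("scene"); U=lambda u,v: uncrop((u,v),(300,160),6)
for z in (.163,.165): print("scene tip",fr(at_z(S,U(174,302),z)))
print("scene noz",fr(at_z(S,U(171,327),.155)))
E
```

```text
tip edge [ 80.7  -1.5 164.8]
noz L R top [array([ 84.4, -12.4, 155. ]), array([ 84.4,   9.5, 155. ]), array([ 73.4,  -1.5, 155. ])]
bush L R top [array([ 84.1, -14.2,  54. ]), array([84.1, 15.1, 54. ]), array([69.9,  0.3, 54. ])]
scene tip [ 82.6  -4.1 163. ]
scene tip [ 84.5  -2.5 165. ]
scene noz [ 86.5  -1.4 155. ]
```

>>> play_rows([
  [0.0018,0,0.0015,0,0,0],
  [0.0018,0.005,0.0015,0,0,0],
  [0.0018,0.01,0.0015,0,0,0],
  [0.0018,0.014,0.0015,0,0,0],
  [0.0018,0.018,0.0015,0,0,0],
  [0.0018,0.018,0.0015,0,0,0],
])

```text
t: 13.45
tcp_pos: [0.6323, -0.0428, 0.2951]
tool_rot: [-0.703, -0.075, 0.075, 0.704]
force: [-0.1, -0.6, -1.6]
finger_gap: 0.141
```

```bash
python3 - <<'E'
from h import *
st(); im=snapshot("wrist")
cv2.imwrite("pics/w11c.png",cv2.resize(im[130:230,270:380,::-1],None,fx=6,fy=6,interpolation=cv2.INTER_CUBIC))
im=snapshot("scene"); cv2.imwrite("pics/s11c.png",cv2.resize(im[160:260,300:380,::-1],None,fx=6,fy=6,interpolation=cv2.INTER_CUBIC)); st()
E
```

```text
t 13.45 p [ 0.6323 -0.0428  0.2951] psi 102.21 y [ 0.      0.0015 -1.    ] zz 0.0014 q [-2.440e-01  4.790e-01  1.333e+00  1.000e-03  1.330e+00 -2.029e+00] F [-0.1 -0.6 -1.6] gap 0.141
t 13.55 p [ 0.6326 -0.0427  0.2959] psi 102.21 y [ 0.001   0.0017 -1.    ] zz 0.0014 q [-2.440e-01  4.780e-01  1.332e+00  2.000e-03  1.331e+00 -2.029e+00] F [ 0.5 -0.3 -2.3] gap 0.135
```

View pics/w11c.png

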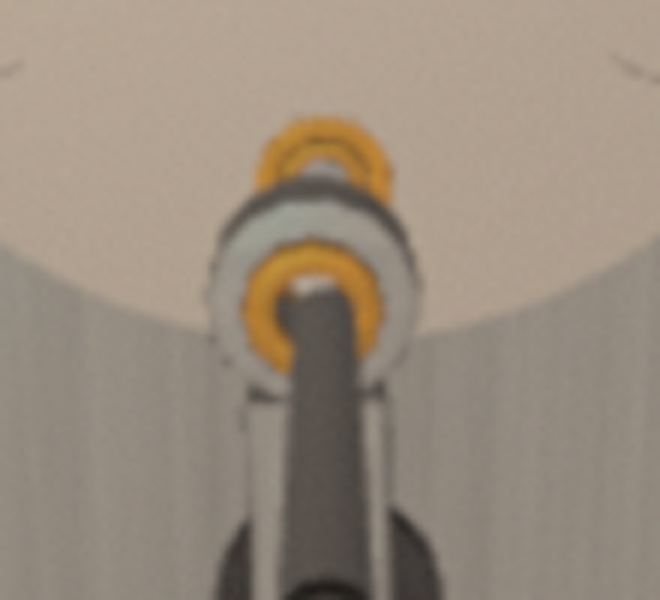

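View pics/s11c.png

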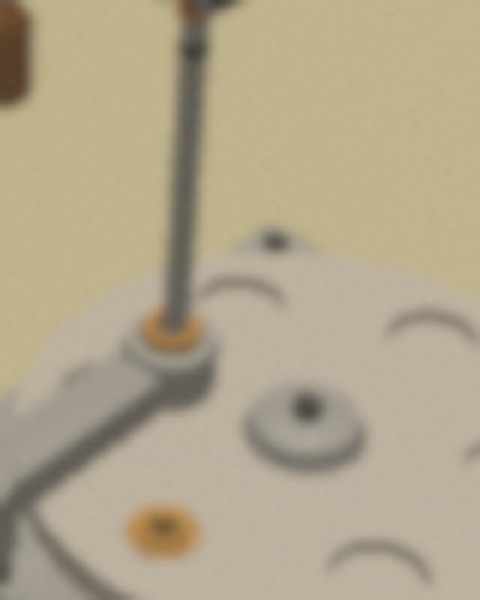

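>>> play_rows([
  [0,0.004,0,0,0,0],
  [0,0.008,0,0,0,0],
  [0,0.012,0,0,0,0],
  [0,0.016,0,0,0,0],
  [0,0.016,0,0,0,0],
])

```text
t: 14.05
tcp_pos: [0.6323, -0.0426, 0.2791]
tool_rot: [-0.702, -0.075, 0.075, 0.704]
force: [-0.3, -0.3, -2.2]
finger_gap: 0.137
```

```bash
python3 - <<'E'
from h import *
st(); im=snapshot("wrist")
cv2.imwrite("pics/w12c.png",cv2.resize(im[130:230,270:380,::-1],None,fx=6,fy=6,interpolation=cv2.INTER_CUBIC)); st()
E
```

```text
t 14.05 p [ 0.6323 -0.0426  0.2791] psi 102.21 y [ 2.0e-04  1.8e-03 -1.0e+00] zz 0.0017 q [-2.440e-01  4.930e-01  1.354e+00  2.000e-03  1.295e+00 -2.029e+00] F [-0.3 -0.3 -2.2] gap 0.137
t 14.1 p [ 0.6324 -0.0426  0.2795] psi 102.21 y [ 4.0e-04  1.8e-03 -1.0e+00] zz 0.0017 q [-2.440e-01  4.920e-01  1.353e+00  2.000e-03  1.296e+00 -2.029e+00] F [-0.2 -0.5 -0.8] gap 0.141
```

View pics/w12c.png

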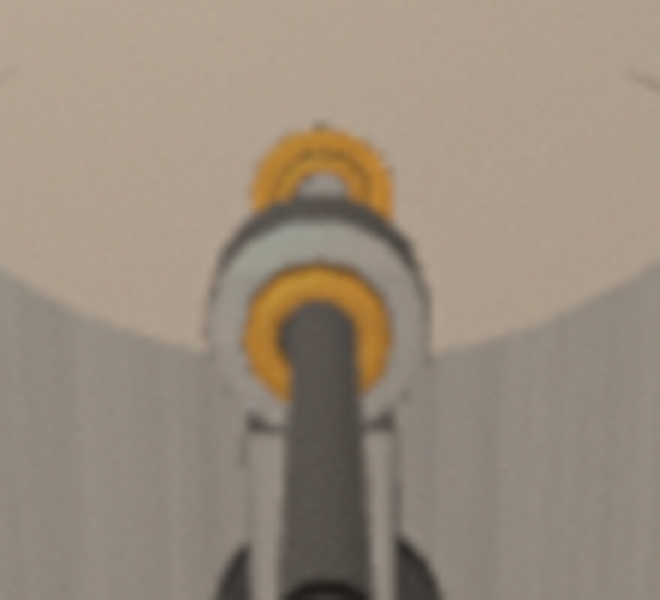

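>>> play_rows([
  [0,0.007,0,0,0,0],
  [0,0.014,0,0,0,0],
  [0,0.021,0,0,0,0],
  [0,0.028,0,0,0,0],
  [0,0.035,0,0,0,0],
  [0,0.042,0,0,0,0],
  [0,0.049,0,0,0,0],
  [0,0.056,0,0,0,0],
  [0,0.062,0,0,0,0],
  [0,0.066,0,0,0,0],
  [0,0.066,0,0,0,0],
])

```text
t: 15.2
tcp_pos: [0.6324, -0.0424, 0.2133]
tool_rot: [-0.702, -0.075, 0.075, 0.704]
force: [0.2, -0.3, -1.3]
finger_gap: 0.137
```

```bash
python3 - <<'E'
from h import *
st(); im=snapshot("wrist")
cv2.imwrite("pics/w13c.png",cv2.resize(im[130:330,240:410,::-1],None,fx=3.5,fy=3.5,interpolation=cv2.INTER_CUBIC)[:600])
im=snapshot("scene"); cv2.imwrite("pics/s13c.png",cv2.resize(im[160:260,290:380,::-1],None,fx=6,fy=6,interpolation=cv2.INTER_CUBIC)); st()
E
```

```text
t 15.2 p [ 0.6324 -0.0424  0.2133] psi 102.21 y [ 2.0e-04  1.9e-03 -1.0e+00] zz 0.0018 q [-2.440e-01  5.590e-01  1.428e+00  2.000e-03  1.155e+00 -2.029e+00] F [ 0.2 -0.3 -1.3] gap 0.137
t 15.3 p [ 0.6326 -0.0423  0.214 ] psi 102.21 y [ 9.0e-04  1.9e-03 -1.0e+00] zz 0.0017 q [-2.440e-01  5.580e-01  1.427e+00  2.000e-03  1.156e+00 -2.029e+00] F [ 0.1 -0.1 -1.8] gap 0.139
```

View pics/w13c.png

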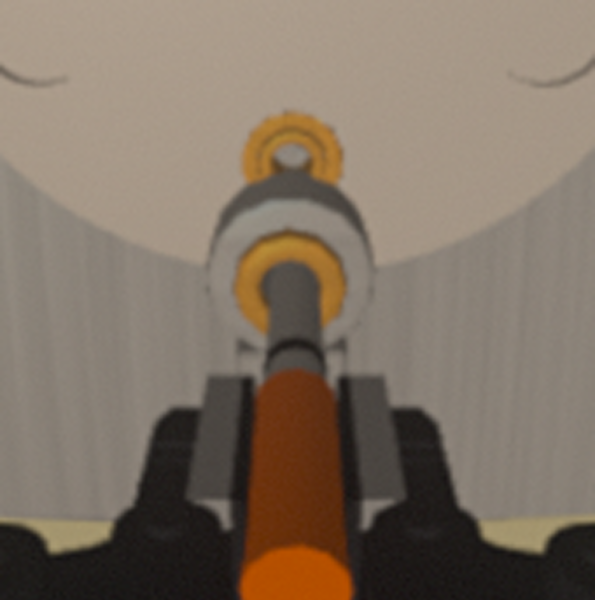

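View pics/s13c.png

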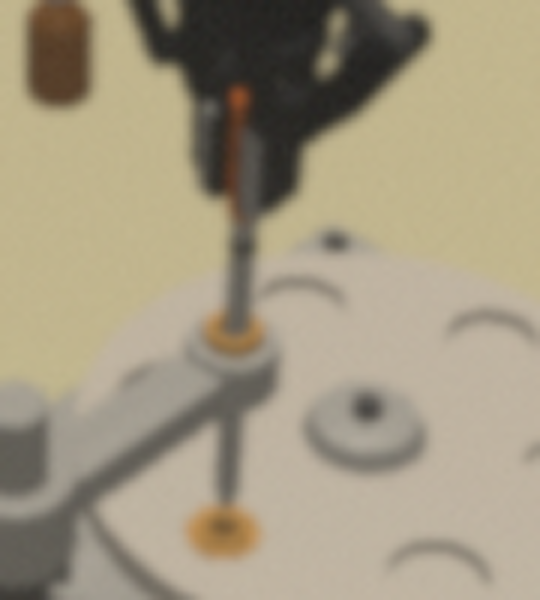

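>>> play_rows([
  [0,0.004,0,0,0,0],
  [0,0.008,0,0,0,0],
  [0,0.012,0,0,0,0],
  [0,0.016,0,0,0,0],
  [0,0.019,0,0,0,0],
  [0,0.019,0,0,0,0],
])

```text
t: 15.9
tcp_pos: [0.6325, -0.0424, 0.1944]
tool_rot: [-0.703, -0.075, 0.075, 0.704]
force: [0.9, 0.3, -1.8]
finger_gap: 0.137
```

```bash
python3 - <<'E'
from h import *
st(); im=snapshot("wrist")
cv2.imwrite("pics/w14c.png",cv2.resize(im[130:330,240:410,::-1],None,fx=3.5,fy=3.5,interpolation=cv2.INTER_CUBIC)[:600])
im=snapshot("scene"); cv2.imwrite("pics/s14c.png",cv2.resize(im[160:260,290:380,::-1],None,fx=6,fy=6,interpolation=cv2.INTER_CUBIC)); st()
E
```

```text
t 15.9 p [ 0.6325 -0.0424  0.1944] psi 102.22 y [ 5.0e-04  1.7e-03 -1.0e+00] zz 0.0016 q [-2.440e-01  5.800e-01  1.446e+00  2.000e-03  1.115e+00 -2.029e+00] F [ 0.9  0.3 -1.8] gap 0.137
t 16.0 p [ 0.6327 -0.0424  0.195 ] psi 102.21 y [ 0.0011  0.0017 -1.    ] zz 0.0014 q [-2.440e-01  5.800e-01  1.445e+00  2.000e-03  1.116e+00 -2.029e+00] F [ 0.6 -0.6 -1.8] gap 0.14
```

View pics/w14c.png

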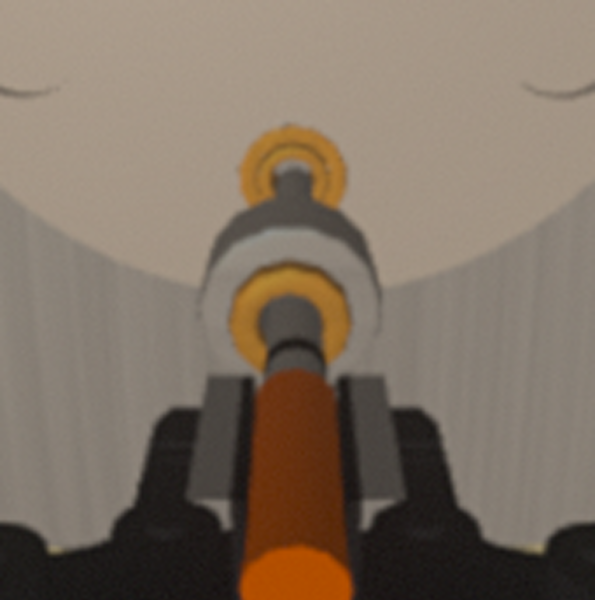

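View pics/s14c.png

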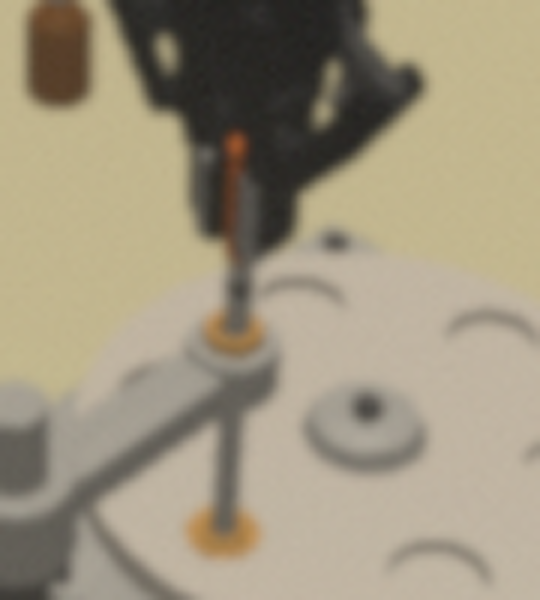

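Tip has entered the carousel bushing with no contact force. Continue to about tip 29 mm.

>>> play_rows([
  [0,0.003,0,0,0,0],
  [0,0.006,0,0,0,0],
  [0,0.009,0,0,0,0],
  [0,0.012,0,0,0,0],
  [0,0.016,0,0,0,0],
  [0,0.018,0,0,0,0],
  [0,0.018,0,0,0,0],
])

```text
t: 16.7
tcp_pos: [0.6326, -0.0425, 0.1766]
tool_rot: [-0.703, -0.076, 0.075, 0.704]
force: [-0.1, -0.7, -1.7]
finger_gap: 0.14
```

```bash
python3 - <<'E'
from h import *
import pickle
st(); m=cam("wrist");s=sense();im=snapshot("wrist"); pickle.dump((m,s),open("w15.pkl","wb"))
cv2.imwrite("pics/w15c.png",cv2.resize(im[195:265,270:375,::-1],None,fx=7,fy=7,interpolation=cv2.INTER_CUBIC)[:600])
im=snapshot("scene"); cv2.imwrite("pics/s15c.png",cv2.resize(im[180:230,310:350,::-1],None,fx=12,fy=12,interpolation=cv2.INTER_CUBIC)); st()
M=R.from_quat(s["tool_rot"]).as_matrix(); p=s["tcp_pos"]
E
```

```text
t 16.7 p [ 0.6326 -0.0425  0.1766] psi 102.22 y [ 8.0e-04  1.6e-03 -1.0e+00] zz 0.0014 q [-2.440e-01  6.020e-01  1.461e+00  2.000e-03  1.078e+00 -2.029e+00] F [-0.1 -0.7 -1.7] gap 0.14
t 16.8 p [ 0.6327 -0.0424  0.177 ] psi 102.22 y [ 0.0011  0.0016 -1.    ] zz 0.0013 q [-2.440e-01  6.010e-01  1.461e+00  2.000e-03  1.079e+00 -2.029e+00] F [-0.8  0.6 -2. ] gap 0.138
```

View pics/w15c.png

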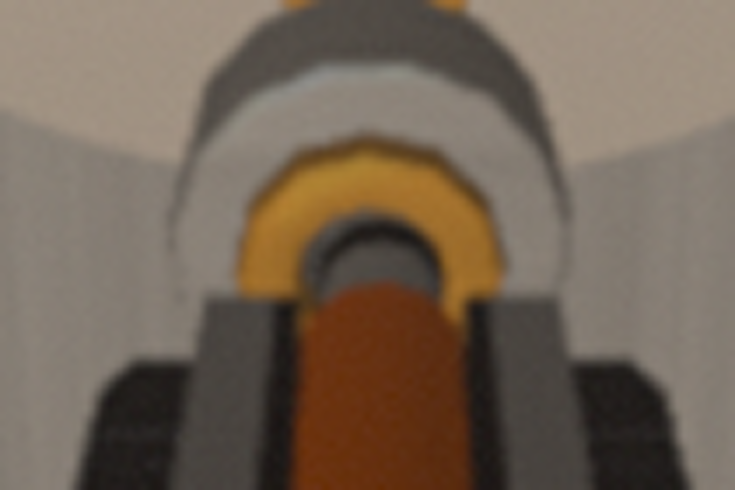

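View pics/s15c.png

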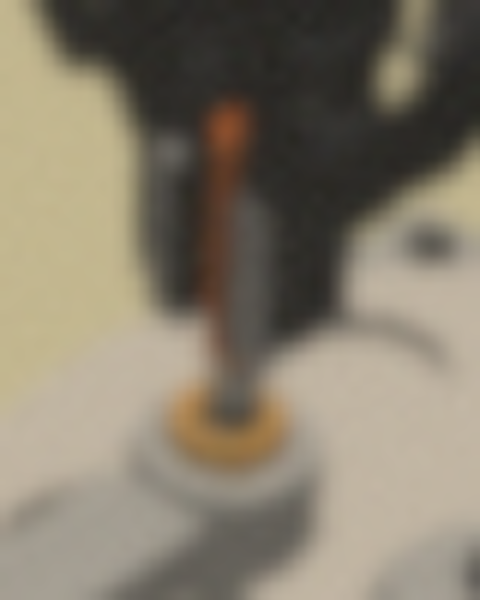

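```bash
python3 - <<'E'
from h import *
import pickle
m,s=pickle.load(open("w15.pkl","rb")); M=R.from_quat(s["tool_rot"]).as_matrix(); p=s["tcp_pos"]
f=np.array([np.cos(.213),np.sin(.213),0]); g=np.array([-f[1],f[0],0]); C=np.array([.547,-.0614,0])
fr=lambda P: np.round([(P-C)@f*1000,(P-C)@g*1000,P[2]*1000],1)
U=lambda u,v: uncrop((u,v),(270,195),7)
print("tcp",fr(p))
print("rim top outer (z155), bore near edge",fr(at_z(m,U(370,150),.155)),fr(at_z(m,U(370,211),.155)),"L/R",fr(at_z(m,U(240,270),.155)),fr(at_z(m,U(503,270),.155)))
# ring/sleeve at rod near surface: intersect ray with vertical plane at radial = xr-5
for off in (-.0005,-.0014,-.002):
    xr=(p+M[:,0]*off-C)@f
    for n,v,r in (("ring lo?",222,.005),("ring hi?",243,.005),("sleeve",284,.0065)):
        o,d=ray(m,U(378,v)); k=((xr-r)-(o-C)@f)/(d@f); print(off,n,fr(o+k*d))
E
```

```text
tcp [ 87.7   0.4 176.6]
rim top outer (z155), bore near edge [ 7.39e+01 -1.00e-01  1.55e+02] [ 7.93e+01 -1.00e-01  1.55e+02] L/R [ 84.7 -11.  155. ] [ 84.7  10.9 155. ]
-0.0005 ring lo? [ 82.2   0.5 150.6]
-0.0005 ring hi? [ 82.2   0.5 155. ]
-0.0005 sleeve [ 80.7   0.5 166.2]
-0.0014 ring lo? [ 81.3   0.5 152.7]
-0.0014 ring hi? [ 81.3   0.5 157. ]
-0.0014 sleeve [ 79.8   0.5 168.1]
-0.002 ring lo? [ 80.7   0.5 154.1]
-0.002 ring hi? [ 80.7   0.5 158.3]
-0.002 sleeve [ 79.2   0.5 169.4]
```

```bash
python3 - <<'E'
from h import *
S=cam("scene"); U=lambda u,v: np.array(uncrop((u,v),(310,180),12))
f=np.array([np.cos(.213),np.sin(.213),0]); g=np.array([-f[1],f[0],0]); C=np.array([.547,-.0614,0])
W=lambda r,t,z: C+f*r+g*t+np.array([0,0,z])
n=proj(S,W(.0853,0,.155))[0]; print("noz pred",n,"obs",U(228,425))
for z in (.212,.216,.220): print(z,proj(S,W(.0857,.0004,z))[0]-n)
print("obs diff",U(231,115)-U(228,425))
im=snapshot("scene"); cv2.imwrite("pics/s16c.png",cv2.resize(im[180:225,310:350,::-1],None,fx=13,fy=13,interpolation=cv2.INTER_LANCZOS4))
E
```

```text
noz pred [328.94903526 214.14215869] obs [328.54166667 214.95833333]
0.212 [  1.23563865 -20.77076479]
0.216 [  1.325664   -22.30767061]
0.22 [  1.41623469 -23.8538866 ]
obs diff [  0.25       -25.83333333]
```

View pics/s16c.png

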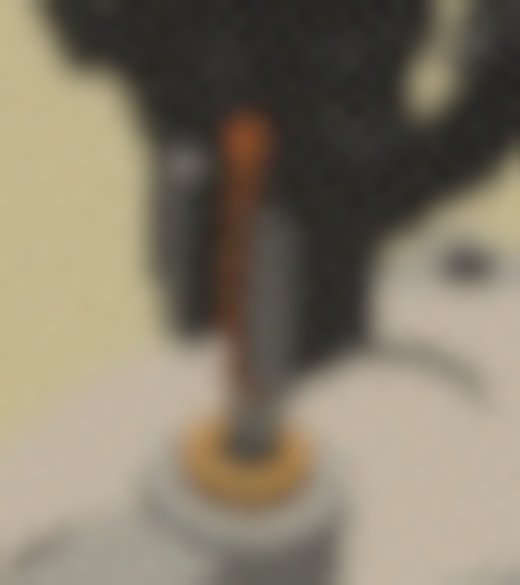

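```bash
python3 - <<'E'
from h import *
ims=np.mean([snapshot("scene").astype(float) for _ in range(8)],0); np.save("s16.npy",ims)
for v in range(184,222): print(v,[tuple(int(c) for c in ims[v,u]) for u in (327,328,329,330,331)])
S=cam("scene")
f=np.array([np.cos(.213),np.sin(.213),0]); g=np.array([-f[1],f[0],0]); C=np.array([.547,-.0614,0])
W=lambda r,t,z: C+f*r+g*t+np.array([0,0,z])
for z in (.155,.168,.216): print(z,proj(S,W(.0855,.0004,z))[0].round(2))
big=cv2.resize(ims[183:223,312:348,::-1].clip(0,255).astype(np.uint8),None,fx=15,fy=15,interpolation=cv2.INTER_CUBIC); cv2.imwrite("pics/s17c.png",big)
E
```

```text
184 [(50, 49, 46), (47, 46, 43), (43, 42, 38), (43, 42, 38), (42, 41, 37)]
185 [(49, 48, 45), (46, 45, 41), (44, 43, 39), (43, 41, 38), (42, 41, 38)]
186 [(48, 48, 45), (46, 44, 41), (44, 42, 38), (43, 41, 37), (44, 42, 39)]
187 [(47, 44, 40), (49, 45, 40), (48, 43, 38), (45, 42, 39), (44, 42, 38)]
188 [(56, 46, 40), (67, 49, 39), (67, 49, 39), (55, 44, 37), (47, 42, 38)]
189 [(78, 53, 41), (102, 61, 39), (100, 61, 41), (74, 52, 38), (52, 44, 38)]
190 [(96, 59, 41), (127, 73, 42), (120, 70, 41), (87, 56, 40), (56, 45, 39)]
191 [(96, 61, 42), (126, 72, 42), (119, 69, 42), (85, 56, 40), (55, 45, 38)]
192 [(86, 57, 41), (109, 65, 40), (102, 62, 39), (75, 52, 39), (51, 44, 38)]
193 [(77, 53, 38), (96, 60, 38), (89, 57, 38), (67, 50, 39), (50, 43, 39)]
194 [(75, 52, 38), (92, 58, 38), (86, 56, 39), (65, 48, 40), (50, 45, 40)]
195 [(75, 51, 36), (91, 58, 39), (84, 58, 43), (69, 56, 48), (54, 50, 45)]
196 [(74, 52, 37), (87, 59, 43), (83, 64, 52), (74, 66, 59), (63, 60, 55)]
197 [(74, 52, 38), (84, 59, 45), (84, 69, 60), (81, 75, 69), (73, 70, 65)]
198 [(74, 52, 38), (86, 62, 48), (86, 72, 
[... 1248 characters left out ...]
4, 81, 66), (128, 103, 70)]
215 [(132, 106, 72), (114, 94, 68), (107, 89, 65), (118, 94, 64), (142, 109, 68)]
216 [(152, 118, 74), (144, 113, 72), (142, 111, 70), (147, 114, 69), (155, 118, 69)]
217 [(147, 114, 70), (148, 115, 70), (148, 114, 69), (150, 115, 69), (147, 114, 71)]
218 [(136, 114, 85), (137, 112, 79), (138, 112, 77), (138, 112, 79), (138, 116, 89)]
219 [(144, 131, 114), (141, 126, 105), (140, 125, 103), (142, 127, 108), (147, 135, 118)]
220 [(150, 143, 129), (149, 140, 126), (148, 140, 125), (150, 142, 128), (151, 144, 131)]
221 [(138, 133, 123), (139, 135, 124), (141, 136, 125), (140, 135, 124), (136, 132, 121)]
0.155 [329.02 214.27]
0.168 [329.29 209.65]
0.216 [330.34 191.8 ]
```

View pics/s17c.png

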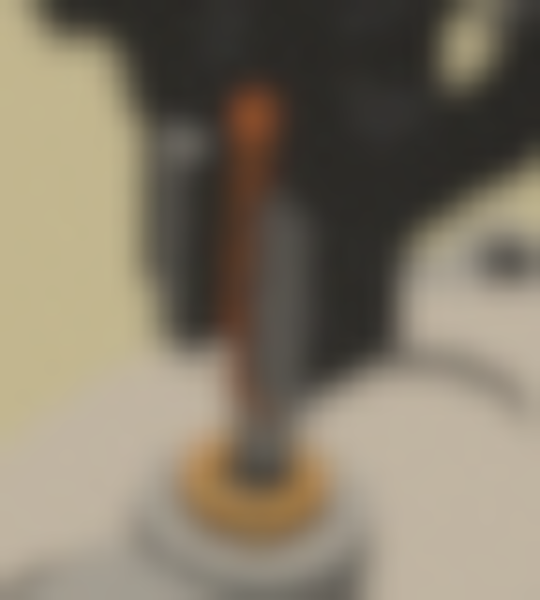

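>>> play_rows([
  [-0.0004,0.0006,0,0,0,0],
  [-0.0004,0.0012,0,0,0,0],
  [-0.0004,0.0012,0,0,0,0],
  [-0.0004,0.0012,0,0,0,0],
])

```text
t: 17.65
tcp_pos: [0.6324, -0.0426, 0.1758]
tool_rot: [-0.703, -0.076, 0.075, 0.704]
force: [-0.1, 0.5, -1.6]
finger_gap: 0.139
```

```bash
python3 - <<'E'
from h import *
import pickle
st(); m=cam("wrist");s=sense(); im=np.mean([snapshot("wrist").astype(float) for _ in range(6)],0).astype(np.uint8); pickle.dump((m,s),open("w18.pkl","wb"))
cv2.imwrite("pics/w18c.png",cv2.resize(im[210:245,295:350,::-1],None,fx=14,fy=14,interpolation=cv2.INTER_CUBIC)); cv2.imwrite("pics/w18.png",im[:,:,::-1])
ims=np.mean([snapshot("scene").astype(float) for _ in range(8)],0)
cv2.imwrite("pics/s18.png",cv2.resize(ims[150:300,230:430,::-1].astype(np.uint8),None,fx=3.9,fy=3.9,interpolation=cv2.INTER_CUBIC))
print([int(ims[v,329].mean()) for v in range(208,219)],[int(ims[v,328,0]) for v in range(186,196)])
st()
E
```

```text
t 17.65 p [ 0.6324 -0.0426  0.1758] psi 102.21 y [ 0.0015  0.0014 -1.    ] zz 0.0011 q [-2.440e-01  6.020e-01  1.463e+00  2.000e-03  1.075e+00 -2.029e+00] F [-0.1  0.5 -1.6] gap 0.139
[81, 83, 88, 92, 93, 87, 77, 84, 105, 110, 108] [47, 46, 56, 92, 129, 139, 124, 104, 93, 92]
t 18.35 p [ 0.6324 -0.0426  0.1759] psi 102.22 y [ 0.0015  0.0014 -1.    ] zz 0.0011 q [-2.440e-01  6.020e-01  1.463e+00  2.000e-03  1.075e+00 -2.029e+00] F [ 1.1 -0.9 -2.8] gap 0.144
```

View pics/w18c.png

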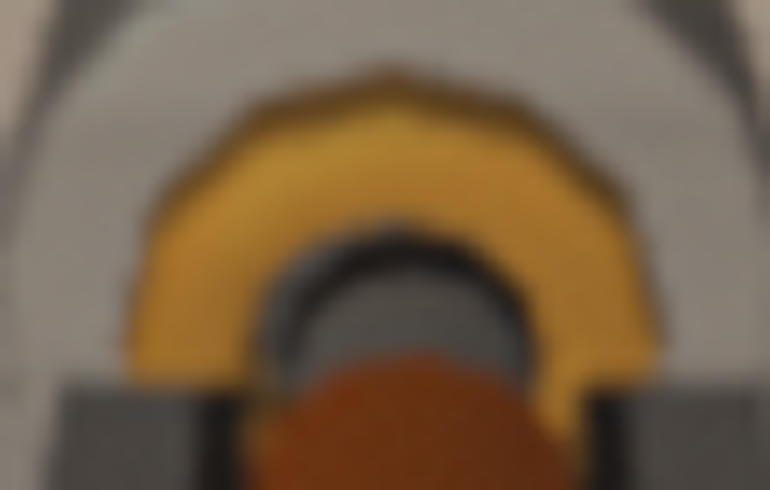

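View pics/s18.png

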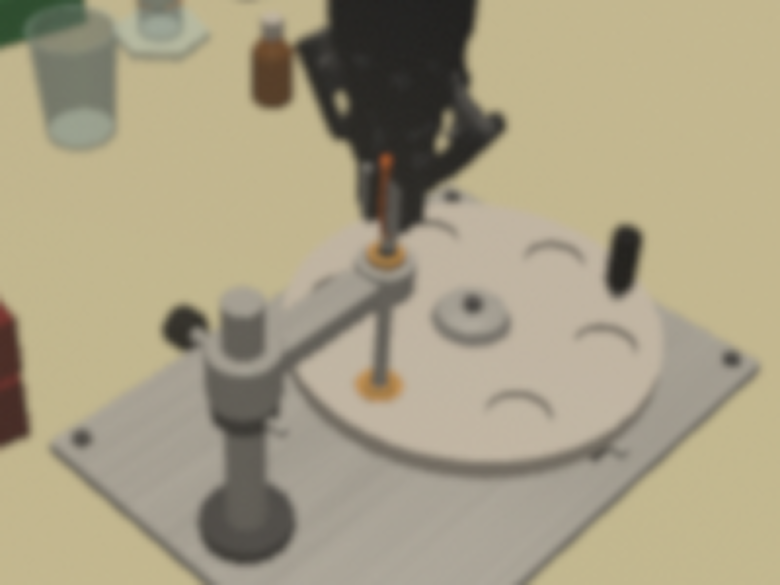

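```bash
python3 - <<'E'
from h import *
st(); print(sign_off())
E
```

```text
t 18.35 p [ 0.6324 -0.0426  0.1759] psi 102.22 y [ 0.0015  0.0014 -1.    ] zz 0.0011 q [-2.440e-01  6.020e-01  1.463e+00  2.000e-03  1.075e+00 -2.029e+00] F [ 1.1 -0.9 -2.8] gap 0.144
the job is handed in; nothing more can be done
None
```

I turned the carousel about 86° by its knob until it clicked in at 0. I then took the orange rod from its block and lowered it through the arm's bushing and the carousel's bushing. The job was handed in at 18.35 s, with the rod still gripped at 40 N.

**Last checks**
- **Through both bushings:** the scene camera shows the rod through both, and the wrist camera shows it in the arm's bushing. Wrist force stayed at about 1–3 N, so nothing is pressing sideways.
- **Upright:** the tool tilt is about 0.1°.
- **Tip height:** I worked out about 26–28 mm above the bench. That is below the carousel bushing and well clear of the base plate.
- **Carousel:** the knob position read about -0.01 rad after I let go of it, so it is in the detent.

**Ring height, less certain:** before the last step down of about 1 mm, the wrist views and arm readings put the ring 0 to 2.5 mm above the level of the arm's bushing. The blurrier scene view of the rod top suggested about 3 mm above. After that step I judge it within about 1 mm by the wrist camera and up to about 2–3 mm high by the scene camera.

The rod may also sit 0.5–1 mm off centre in the arm's bushing, within its play. The other rods, bottles and glassware were not touched.

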